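Load the sloping despatch rack: walnut board, then flat carton

ROBOT

A 6-joint arm with a two-finger parallel gripper is mounted at the origin on the work surface. World frame = base frame: x ahead of the robot, y to its left, z up, the work surface at z = 0. Lengths are in m, angles in rad, forces in N, time in s.
With the tool pointing down it reaches from about 0.35 to 0.975 m from the base axis. Payload 4.9 kg.
Tool frame: the origin (TCP) lies at the centre of the arm's flange, where the gripper is bolted on; the fingertips stand 173 mm ahead of it and the grasp point (between the pads) lies 155 mm ahead of it (ctrl.finger_overhang is the distance from the TCP to the fingertips, in m); z points along the fingers, y is the direction in which the jaws open and shut (so a half turn about z gives the same grasp; the last joint's range is limited). The gripper opens to 85 mm and grips with 20 to 120 N. Pads are 22 mm wide; open, the fingers measure 114 mm over their backs; the gripper's body (76 mm by 85 mm) begins 54 mm behind the grasp point. The pads swing forward as they close: fully open they stand 13 mm farther back than shut.
Start: joints at [-1.432, 0.053, 1.613, -0, 1.476, -0.119], TCP at [0.159, -0.604, 0.405] pointing down, gripper open.
Joint ranges: [-3.01, 3.01], [-1.01, 2.22], [0.06, 2.58], [-1.02, 4.17], [0.09, 2.62], [-3.14, 3.14]. Speed limits (rad/s): [2.57, 2.57, 3.14, 3.14, 3.14, 3.14].

INTERFACE

Orientations are given as a rotation vector (axis times angle).
In Python, from station import ctrl, eyes, spotter gives the robot as it stands.
- The arm moves only by the shell command python3 -m crank 'ROWS' [FORCE]. ROWS is JSON, a list of rows, each a list of 7 numbers: the turn, a rotation vector about the tool's x, y, z in rad, then the shift along the tool's x, y, z in mm, then the closure, from -1 (fully open) to 1 (shut). A call has 1 to 8 rows; each row shifts and turns the pose as measured when the row begins, along the tool's axes as they then stand; what a row does not reach is not made up. A row lasts 1/12 s, in which the tool goes at most 41.7 mm and 7.16 degrees, less where a joint would pass 70% of its speed; a pose out of reach is approached as far as the arm can. A call is refused whole if a number of a shift passes 41.7 or a number of a turn 0.125, either way. A call with a gripper value outside its range is refused whole. The fingers move at their own pace and stop on an object; FORCE is the grip in N (left out, the last holds). Time passes only in rows, so rows that do not move let the fingers close. It gives the time, the measured TCP pose, the force and the opening at its end, in the units of the state.
- ctrl.get_obs(): the state, without advancing time (a new reading comes with each control period).
- eyes.get_image(name): name is "side" or "top"; returns a dict with "image" (480x640x3 uint8, red, green, blue), "vertical_fov" (degrees; the focal length in pixels is half the picture's height over the tangent of half this angle, whatever the lens; pixels are square), "cx", "cy" (the principal point, pixels), "rvec" (rotation vector, rad) and "tvec" (3), from world to camera coordinates, as OpenCV has them. Camera axes: x right, y down, z forward; pixel columns grow to the right and rows downward; lengths in m; the calibration is good to about 2 mm. A picture is of the moment at which its call begins. There is no depth.
- ctrl.finish_job(): hands the job in, once; it reports no verdict.
Trained networks look in a picture, given as the dict that the camera call returned (one of the last four; its "shot" number tells which), for a name from the list of things; names that differ only in an ending like _2 or _b are one class to them, and where a whole thing is asked for, a point or a joint stands for the part that bears it (a point fixed in the world has none). Each returns a list of dicts, best first, with "confidence" (0 to 1); they miss things now and then, are a little off and sometimes report something else, mostly with a low value. They report only what shows in the picture. A call takes as long as a camera call. They do not tell look-alikes from the thing itself.
- spotter.look_for(query, picture): "centre" ([x, y, z] in m, in world coordinates, good to about 4 mm: the middle of the surface that is visible of it).
- spotter.outline_of(query, picture): "region" (480x640 bool, what is visible of it).
- spotter.mark_of(query, picture): "centre" ([x, y, z] in m, in world coordinates, good to about 4 mm: a listed point, or the origin of a listed thing).
The state is a dict: "t": time; "q": joint angles; "dq": joint speeds; "effort": joint torques, N m; "tool_pos": TCP position; "tool_rot": TCP orientation; "contact_force": force on the tool from outside, world axes, zero at the start; "wrist_torque": the same for the moment, N m; "opening": finger opening in m.
Only numpy, scipy, OpenCV 4.12 (cv2) and the standard library are available. Lean on these libraries where they do the work, as an engineer would, in place of code of your own. Each camera call takes 0.05 s, during which the arm holds its last target.

TASK

Load the black sloping rack: stand the dark wooden board on a long edge right back against the backstop, then stand the slim white carton on its long edge in front of it, leaning back flat against the board. The board lies flat, so first lean it on the yellow prop stand with a long edge on the lips, let go, and take it again by its upper edge. Lower both onto the rack floor before letting go (no dropping), and do not shift the other things on the table.

Things in the scene. Friction and masses are not known exactly. Their poses are not given: they have to be found in the camera images.
- board: Dark brown wooden board, 160 x 64 x 20 mm, 0.1 to 0.21 kg, starting flat on the table. Origin at its centre; x along its 160 mm length, y along its 64 mm width, z through its 20 mm thickness. Either face and either long edge may be used.
- carton: Slim rigid white carton with a grey stripe, 150 x 30 x 110 mm, 0.17 to 0.35 kg, starting upright on its 150 mm long edge. Origin at its centre (55 mm above the table); x along its 150 mm length, y through its 30 mm thickness, z up. Its lower edge stays its lower edge in the rack.
- rack_tray: Tray of the fixed black steel rack; its floor falls 20 degrees to the backstop. Origin on the floor at the foot of the backstop's face, mid-width, 35 mm above the table. x: along the floor, down into the backstop; y: across; z: square to the floor, up the backstop (leaning 20 degrees from vertical). Floor: x = -95 to 0 mm, front open. Cheeks 190 mm apart, 28 mm high. All sizes in this frame.
- backstop_gap (a point): Point in the middle of the backstop, on its face, at 20 mm up (axes as the tray). The backstop is 6 mm thick: two plates 54 mm high at 45 to 95 mm either side, and between them only a 20 mm high sill, so a finger has room behind the middle of the board.
- board_home (a point): Where the board's centre ends, in the tray's frame x = -10, y = 0, z = 32 mm (axes as the tray).
- carton_home (a point): Where the carton's centre ends once the board is in, in the tray's frame x = -35, y = 0, z = 55 mm (axes as the tray). The carton is 46 mm taller than the board, so it can be held above the board's top.
- prop_bed: Bed of the fixed yellow prop stand, 45 degrees to the table. Origin where bed and lips meet, mid-width, 70 mm above the table. x: up the slope; y: across; z: square out of the bed. Two ribs 24 mm wide at y = -58 and +58 mm, surface z = 0, reaching up to x = 42 mm; at each foot a lip 16 mm high, face at x = 0. Between the ribs it is open, so fingers can pass round both edges and under the board.
- prop_rest (a point): Where the board's centre lies when propped, in the bed's frame x = 32, y = 0, z = 10 mm (axes as the bed). The board then overhangs the ribs by 22 mm at its upper edge. The stand's base plate, 130 x 165 mm, has its top 12 mm above the table.
- box_small: Bystander: brown carton 75 x 70 x 46 mm high, origin at the centre of its underside. Leave alone.
- tape_roll: Bystander: brown roll of tape lying flat, 90 mm across, 46 mm high, origin at the centre of its underside. Leave alone.
- jar: Bystander: jar, 64 mm across, 85 mm high, origin at the centre of its underside. Leave alone.
- mug: Bystander: blue mug, 80 mm across, 90 mm high, origin at the centre of its underside. Leave alone.
- screwdriver: Bystander: screwdriver about 200 mm long lying on the table along its x, under 30 mm high. Leave alone.
- wrench: Bystander: wrench about 180 mm long lying on the table along its x, under 15 mm high. Leave alone.
Not all that is in view belongs to the job. Of the things that look like the part that bears prop_bed, the larger one is meant.

How it is judged:
On the way, in this order (a step that is already met when the one before it is completed fails the run):
1. the board leans on the prop stand, a long edge on the lips, and is let go (x of board in the frame of prop_bed between 0.024 and 0.042 m and y of board in the frame of prop_bed between -0.035 and 0.035 m and z of board in the frame of prop_bed between 0.004 and 0.016 m and angle between the z axis of board and the z axis of prop_bed, either way round below 0.15 rad and contact force between the fingers and board below 0.1 N), for 0.2 s.
2. the board, still held, is lowered onto the rack floor on a long edge (its centre less than 46 mm above the floor) (x of board in the frame of rack_tray between -0.06 and 0.01 m and y of board in the frame of rack_tray between -0.035 and 0.035 m and z of board in the frame of rack_tray between 0.02 and 0.046 m and angle between the x axis of board and the y axis of rack_tray, either way round below 0.25 rad and contact force between the fingers and board above 0.5 N), for 0.05 s.
3. the board, let go, leans flat against the backstop (x of board in the frame of rack_tray between -0.02 and 0 m and y of board in the frame of rack_tray between -0.03 and 0.03 m and z of board in the frame of rack_tray between 0.024 and 0.04 m and angle between the z axis of board and the x axis of rack_tray, either way round below 0.15 rad and angle between the x axis of board and the y axis of rack_tray, either way round below 0.15 rad and contact force between the fingers and board below 0.1 N), for 0.2 s.
4. the carton, still held, is lowered onto the rack floor in front of the board (its centre less than 69 mm above the floor) (x of carton in the frame of rack_tray between -0.08 and -0.015 m and y of carton in the frame of rack_tray between -0.04 and 0.04 m and z of carton in the frame of rack_tray between 0.04 and 0.069 m and angle between the x axis of carton and the y axis of rack_tray, either way round below 0.25 rad and contact force between the fingers and carton above 0.5 N), for 0.05 s.
At the end, for the whole second after the job is handed in: Board on a long edge flat against the backstop (centre within 10 mm along the floor, 8 mm in height, 30 mm sideways); carton on its long edge, flat against the board (11 mm, 10 mm, 35 mm); each square to the tray within 0.15 rad, released and at rest (all of step 3 and x of carton in the frame of rack_tray between -0.049 and -0.026 m and y of carton in the frame of rack_tray between -0.035 and 0.035 m and z of carton in the frame of rack_tray between 0.045 and 0.065 m and angle between the y axis of carton and the x axis of rack_tray, either way round below 0.15 rad and angle between the x axis of carton and the y axis of rack_tray, either way round below 0.15 rad and contact force between the fingers and carton below 0.1 N and linear speed of each of board, carton below 0.03 m/s and angular speed of each of board, carton below 0.3 rad/s); the robot touches nothing.
It fails at once if any bystander (cartons, tape roll, jar, mug, tools) is shifted more than 25 mm (distance of any of box_small, tape_roll, jar, mug, screwdriver, wrench from where it was at the start of the episode above 0.025 m).
It also fails if it takes over 72 s, if anything falls off the work surface, if the arm or the gripper's body presses on something with over 40 N, if the wrist force passes 120 N, or if a joint passes its speed limit or range.

## Working session

There is one attempt and no reset: what is moved stays moved. The work goes in short steps, Python scripts to look and compute and a shell command to move; the robot and the scene stay as the last step left them, time stands still between calls to the robot, and variables do not carry over. Pictures are saved under pics/ and viewed, and the job is handed in when it is done.

```bash
ls -la; mkdir -p pics; python3 - <<'E'
from station import ctrl, eyes, spotter
import cv2,numpy as np
print(ctrl.get_obs())
for n in ("side","top"):
    p=eyes.get_image(n)
    cv2.imwrite(f"pics/{n}0.png",p["image"][:,:,::-1])
    print(n,p["vertical_fov"],p["cx"],p["cy"],p["rvec"],p["tvec"],p.keys())
    for q in ["board","carton","rack_tray","prop_bed","box_small","tape_roll","jar","mug","screwdriver","wrench"]:
        for r in spotter.mark_of(q,p)[:3]: print(q,"mark",np.round(r["centre"],3),round(r["confidence"],2))
    print(ctrl.get_obs()["t"])
E
```

```text
total 12
drwxr-xr-x  3 agent agent 4096 Dec  7 13:56 .
drwxr-xr-x 23 root  root  4096 Dec  7 13:56 ..
drwxr-xr-x  2 agent agent 4096 Dec  7 13:56 pics
{'t': 0.0, 'q': array([-1.43197570e+00,  5.33525885e-02,  1.61430684e+00, -4.45280861e-06,
        1.47601068e+00, -1.18980338e-01]), 'dq': array([-1.49181149e-03,  7.56508533e-04,  3.82510383e-04, -6.06583965e-05,
        1.64052151e-03,  2.91306592e-04]), 'effort': array([-8.32601672e-04, -3.93681300e+01, -3.70178068e+01, -1.44780815e-04,
        7.08708423e-03, -1.34278444e-06]), 'tool_pos': array([ 0.15932041, -0.60406931,  0.40345763]), 'tool_rot': array([-3.11346931e+00, -4.03565971e-01,  3.93074468e-05]), 'contact_force': array([-0.72806562, -0.60950957, -0.10371549]), 'wrist_torque': array([-0.03265265,  0.01549652, -0.00805965]), 'opening': 0.08528681277713383}
side 51.848566669136616 322.80219077503756 241.93313334530822 [ 0.04587878 -2.82888147  1.28889242] [0.54438741 0.07556921 1.08504442] dict_keys(['image', 'vertical_fov', 'cx', 'cy', 'rvec', 'tvec', 'shot'])
board mark [0.48  0.043 0.014] 0.86
carton mark [0.651 0.003 0
[... 528 characters left out ...]
01] 0.96
0.55
top 45.912418071433805 321.30920668308295 237.48368773028693 [ 2.18708591 -2.17895049  0.10141559] [0.00295521 0.53681685 1.35366475] dict_keys(['image', 'vertical_fov', 'cx', 'cy', 'rvec', 'tvec', 'shot'])
board mark [0.477 0.035 0.013] 0.57
carton mark [0.652 0.001 0.057] 0.96
rack_tray mark [0.503 0.302 0.033] 0.72
prop_bed mark [0.506 0.306 0.072] 0.47
box_small mark [ 0.695 -0.195  0.001] 0.92
tape_roll mark [ 0.692  0.212 -0.004] 0.95
tape_roll mark [0.74  0.014 0.   ] 0.6
mug mark [ 0.672 -0.416 -0.   ] 0.87
mug mark [ 0.694  0.217 -0.003] 0.35
screwdriver mark [ 0.738  0.011 -0.003] 0.73
wrench mark [ 0.787 -0.002 -0.002] 0.88
wrench mark [ 0.694  0.219 -0.002] 0.44
1.1
```

View pics/side0.png

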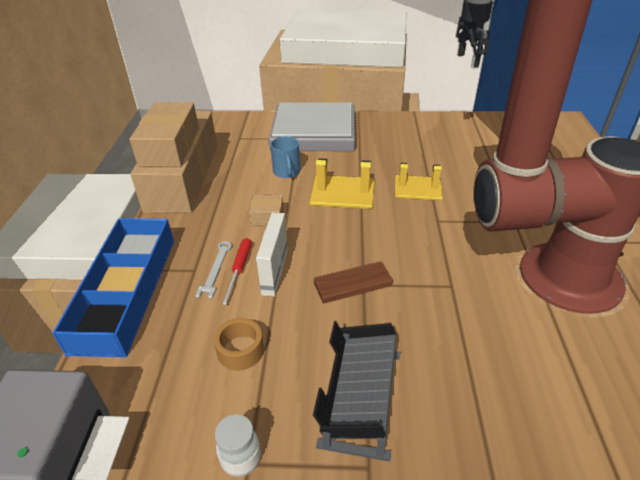

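View pics/top0.png

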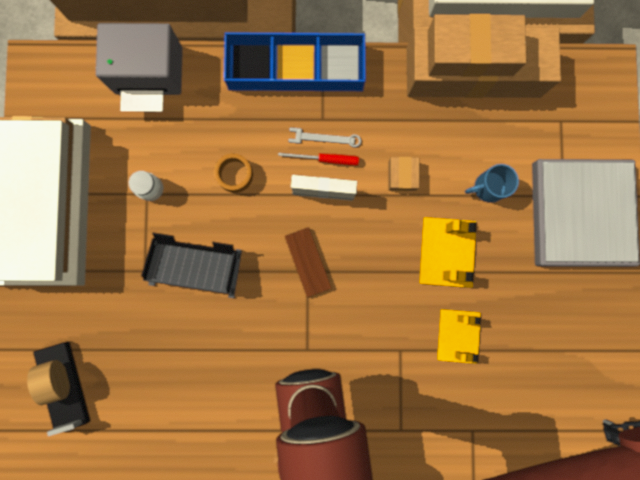

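Side view: larger yellow stand at px (343,185), smaller look-alike at (419,187). Top view: larger at (449,252), smaller at (460,336). The board is at top (308,263) and the rack at top (193,267). Next, close crops to fit the poses.

```bash
python3 - <<'E'
import cv2
t=cv2.imread("pics/top0.png"); s=cv2.imread("pics/side0.png")
def crop(im,x,y,w,h,k,n): cv2.imwrite(n,cv2.resize(im[y:y+h,x:x+w],None,fx=k,fy=k,interpolation=cv2.INTER_CUBIC))
crop(t,410,205,100,75*1+90,5 if 0 else 4,"pics/c_prop_t.png")
crop(s,295,145,160,75,5,"pics/c_prop_s.png")
crop(t,135,225,115,80,6,"pics/c_rack_t.png")
crop(s,305,310,110,155,4-1,"pics/c_rack_s.png")
E
```

```text
(no output)
```

View pics/c_prop_t.png

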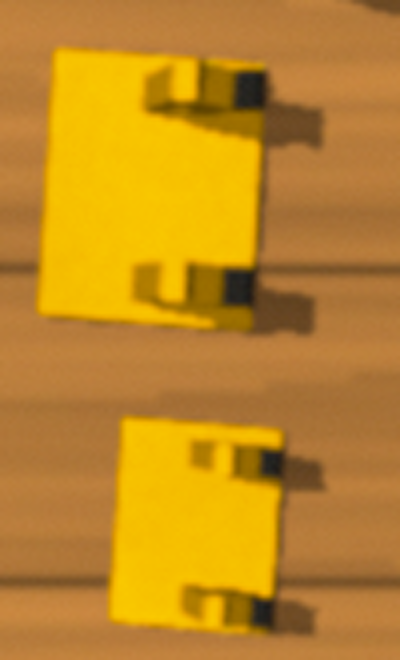

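View pics/c_prop_s.png

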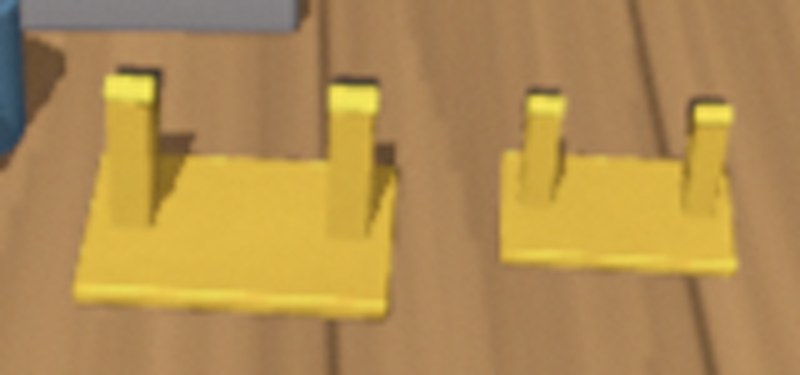

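View pics/c_rack_t.png

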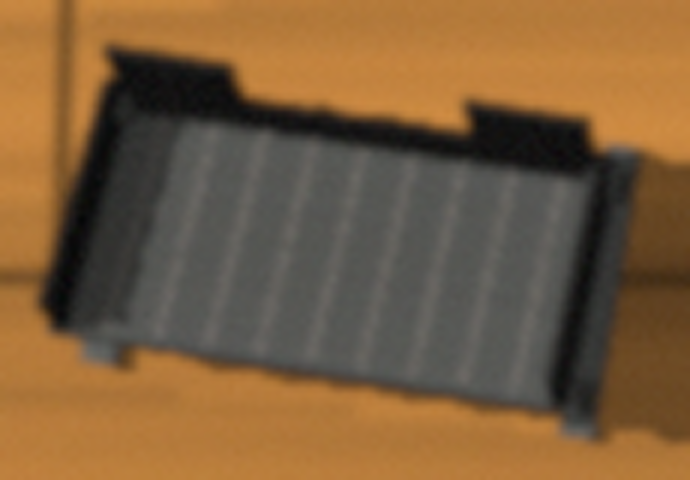

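View pics/c_rack_s.png

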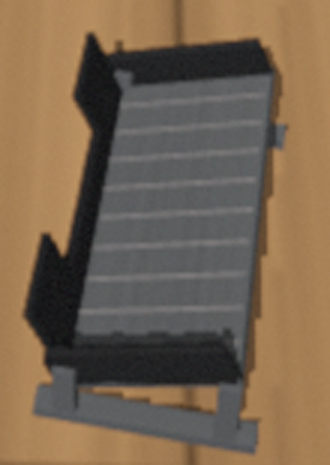

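```bash
cat > h.py <<'E'
import numpy as np, cv2
from scipy.spatial.transform import Rotation as R
from scipy.optimize import least_squares
CAM={"side":(51.848566669136616,322.80219,241.93313,[0.04587878,-2.82888147,1.28889242],[0.54438741,0.07556921,1.08504442]),
"top":(45.912418071433805,321.309207,237.483688,[2.18708591,-2.17895049,0.10141559],[0.00295521,0.53681685,1.35366475])}
def proj(n,P):
    f,cx,cy,r,t=CAM[n]; f=240/np.tan(np.radians(f/2))
    return cv2.projectPoints(np.atleast_2d(P).astype(float),np.array(r),np.array(t),np.array([[f,0,cx],[0,f,cy],[0,0,1.]]),None)[0][:,0]
def onplane(n,uv,z):
    f,cx,cy,r,t=CAM[n]; f=240/np.tan(np.radians(f/2)); M=R.from_rotvec(r).as_matrix()
    c=-M.T@np.array(t); d=M.T@np.array([(uv[0]-cx)/f,(uv[1]-cy)/f,1]); return c+d*(z-c[2])/d[2]
def uncrop(p,x,y,k): return ((np.array(p)+.5)/k-.5)+[x,y]
def rackR(yaw): # columns x,y,z of tray
    a=np.radians(20); return R.from_euler('z',yaw).as_matrix()@np.array([[np.cos(a),0,np.sin(a)],[0,1,0],[-np.sin(a),0,np.cos(a)]])
def propR(yaw): # x up slope along horizontal dir yaw
    s=np.sqrt(.5); return R.from_euler('z',yaw).as_matrix()@np.array([[s,0,-s],[0,1,0],[s,0,s]])
E
cat > fit.py <<'E'
from h import *
def fit(Rf,h,obs,x0):
    def res(p):
        M=Rf(p[2]);o=np.array([p[0],p[1],h]);r=[]
        for n,P,uv in obs: r.append(proj(n,o+M@np.array(P)/1e3)[0]-uv)
        return np.concatenate(r)
    s=least_squares(res,x0,loss='soft_l1'); print(np.round(s.x,4)); print(np.round(res(s.x).reshape(-1,2),1).tolist()); return s.x
T=lambda p:uncrop(p,135,225,6); S=lambda p:uncrop(p,305,310,3)
obs=[("top",(3,95,54),T((110,47))),("top",(3,45,54),T((235,68))),("top",(3,-45,54),T((470,100))),("top",(3,-95,54),T((590,125))),
("top",(-95,-95,28),T((557,400))),("top",(-95,95,28),T((45,310))),
("side",(3,-95,54),S((92,33))),("side",(3,-45,54),S((75,95))),("side",(3,45,54),S((43,235))),("side",(3,95,54),S((26,318))),
("side",(-95,-95,28),S((265,42)))]
rk=fit(rackR,.035,obs,[.54,.3,-.1])
T=lambda p:uncrop(p,410,205,4); S=lambda p:uncrop(p,295,145,5)
obs=[("top",(42,-58,0),T((205,84))),("top",(42,58,0),T((189,282))),("side",(42,-70,0),S((107,75))),("side",(42,-46,0),S((158,77))),("side",(42,46,0),S((330,82))),("side",(42,70,0),S((379,87))),
("top",(0,-58,4),T((234,90))),("top",(0,58,4),T((222,287)))]
pr=fit(propR,.07,obs,[.49,-.3,np.pi/2])
for c in [(55,47),(265,62),(250,330),(38,315)]: print("base",np.round(onplane("top",T(c),.012),3), np.round(propR(pr[2]).T@(onplane("top",T(c),.012)-[pr[0],pr[1],.07]),3))
for n,w in [("prop","A")]: pass
np.save("fit.npy",[rk,pr])
# overlay
for n,(x,y,w,h,k) in {"top":(135,205,360,110,2),"side":(290,130,170,340,2)}.items():
    im=cv2.imread(f"pics/{n}0.png")
    k=4;im=cv2.resize(im,None,fx=k,fy=k,interpolation=cv2.INTER_CUBIC)
    def line(o,M,a,b,c):
        p=proj(n,[o+M@np.array(a)/1e3,o+M@np.array(b)/1e3]);p=((p+.5)*k-.5).astype(int)
        cv2.line(im,tuple(map(int,p[0])),tuple(map(int,p[1])),c,1,cv2.LINE_AA)
    o=np.array([rk[0],rk[1],.035]);M=rackR(rk[2])
    for s in(-1,1):
        for a,b in [((0,45,54),(0,95,54)),((0,45,20),(0,45,54)),((0,95,54),(0,95,0)),((-95,95,28),(0,95,28)),((-95,95,0),(-95,95,28)),((-95,0,0),(-95,95,0)),((0,0,20),(0,45,20)),((0,0,0),(0,95,0)),((-95,95,0),(0,95,0))]:
            line(o,M,(a[0],s*a[1],a[2]),(b[0],s*b[1],b[2]),(0,255,0))
    o=np.array([pr[0],pr[1],.07]);M=propR(pr[2])
    for s in(-1,1):
        for a,b in [((0,46,0),(42,46,0)),((42,46,0),(42,70,0)),((42,70,0),(0,70,0)),((0,70,0),(0,46,0)),((0,46,16),(0,70,16)),((0,46,0),(0,46,16)),((0,70,0),(0,70,16))]:
            line(o,M,(a[0],s*a[1],a[2]),(b[0],s*b[1],b[2]),(255,0,0))
    if n=="top":
        cv2.imwrite("pics/o_top_rack.png",im[225*k:305*k,135*k:255*k]);cv2.imwrite("pics/o_top_prop.png",im[205*k:300*k,410*k:500*k])
    else:
        cv2.imwrite("pics/o_side_rack.png",im[315*k:465*k,305*k:415*k]);cv2.imwrite("pics/o_side_prop.png",im[145*k:220*k,295*k:455*k])
E
python3 fit.py
```

```text
[ 0.5059  0.3057 -0.1542]
[[-0.5, 0.1], [-0.0, -0.0], [-0.8, 0.7], [0.6, -0.0], [-2.0, -2.5], [1.1, -0.6], [-0.0, -0.5], [0.6, 0.8], [1.0, -1.1], [0.2, -0.5], [-1.4, 1.1]]
[ 0.5005 -0.3377  1.4895]
[[-1.2, -0.7], [-0.4, 0.1], [0.3, 0.1], [-0.7, 0.2], [0.5, 1.0], [0.0, 0.4], [2.5, 0.1], [2.4, 0.2]]
base [ 0.591 -0.246  0.012] [ 0.029 -0.083 -0.111]
base [ 0.582 -0.375  0.012] [-0.063 -0.084 -0.019]
base [ 0.418 -0.363  0.012] [-0.063  0.08  -0.019]
base [ 0.427 -0.234  0.012] [ 0.028  0.082 -0.11 ]
```

```bash
python3 - <<'E'
import cv2,numpy as np
a=[cv2.imread(f"pics/o_{n}.png") for n in ("top_rack","side_rack","top_prop","side_prop")]
W=np.zeros((600,800,3),np.uint8)
def put(i,x,y,s):
    b=cv2.resize(i,None,fx=s,fy=s); h=min(b.shape[0],600-y);w=min(b.shape[1],800-x);W[y:y+h,x:x+w]=b[:h,:w]
put(a[0],0,0,.8);put(a[1],400,0,.6);put(a[2],0,260,.9);put(a[3],340,370,.7)
cv2.imwrite("pics/o_all.png",W)
E
```

```text
(no output)
```

View pics/o_all.png

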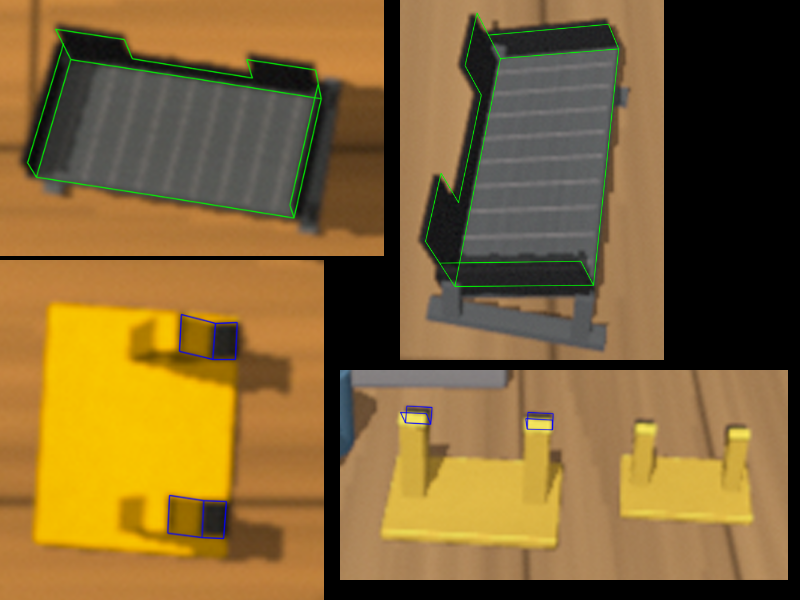

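```bash
python3 - <<'E'
from station import ctrl, eyes, spotter
from h import *
for n in ("top","side"):
    p=eyes.get_image(n)
    for q in ("board",):
        r=spotter.outline_of(q,p)
        for o in r[:2]:
            m=o["region"].astype(np.uint8); print(q,n,round(o["confidence"],2),m.sum())
            c=max(cv2.findContours(m,cv2.RETR_EXTERNAL,cv2.CHAIN_APPROX_NONE)[0],key=len)[:,0].astype(float)
            w=np.array([onplane(n,u,.02)[:2] for u in c])
            rc=cv2.minAreaRect((w*1000).astype(np.float32));print(rc)
            print(np.round(cv2.boxPoints(rc)).tolist())
    im=p["image"][:,:,::-1]
    x,y,w,h=(270,165,100,145) if n=="top" else (250,205,150,105)
    cv2.imwrite(f"pics/bc_{n}.png",cv2.resize(im[y:y+h,x:x+w],None,fx=4,fy=4,interpolation=cv2.INTER_CUBIC))
E
python3 -c "
import cv2,numpy as np
a=cv2.imread('pics/bc_top.png');b=cv2.imread('pics/bc_side.png')
W=np.zeros((600,800,3),np.uint8);W[:580,:400]=a;b=cv2.resize(b,(400,280));cv2.imwrite('pics/bc.png',a)"
```

```text
board top 0.55 4177
((474.889892578125, 322.1217346191406), (220.3308563232422, 120.26104736328125), 81.4659423828125)
[[399.0, 222.0], [518.0, 204.0], [551.0, 422.0], [432.0, 440.0]]
board side 0.66 2070
((478.6627197265625, 44.47142028808594), (165.02557373046875, 84.96123504638672), 19.390979766845703)
[[387.0, 57.0], [415.0, -23.0], [571.0, 32.0], [542.0, 112.0]]
```

View pics/bc_top.png

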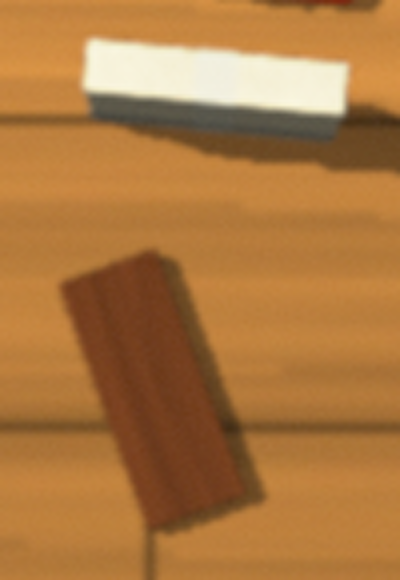

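View pics/bc_side.png

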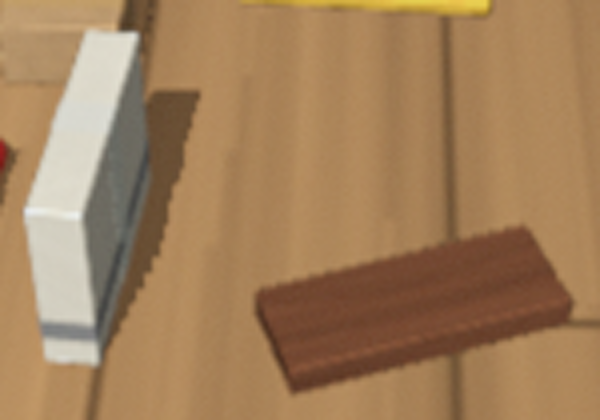

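```bash
python3 - <<'E'
from h import *
U=lambda p:uncrop(p,270,165,4); V=lambda p:uncrop(p,250,205,4)
b=np.array([onplane("top",U(c),.02)[:2] for c in [(62,286),(157,250),(244,497),(152,528)]])
print(np.round(b,3).tolist(),b.mean(0)); d=b[0]+b[1]-b[2]-b[3]; print("yaw",np.arctan2(d[1],d[0]), np.linalg.norm(d)/2, np.linalg.norm(b[0]-b[1]))
b=np.array([onplane("side",V(c),.02)[:2] for c in [(258,296),(525,227),(574,298),(295,378)]])
print(np.round(b,3).tolist(),b.mean(0))
c=np.array([onplane("top",U(c),.11)[:2] for c in [(90,38),(348,63),(344,115),(86,92)]])
print(np.round(c,3).tolist(),c.mean(0)); d=c[0]+c[3]-c[2]-c[1]; print("yaw",np.arctan2(d[1],d[0]),np.linalg.norm(d)/2)
c=np.array([onplane("side",V(c),.11)[:2] for c in [(28,210),(86,32),(138,35),(83,216)]])
print(np.round(c,3).tolist(),c.mean(0)); d=c[0]+c[3]-c[2]-c[1]; print("yaw",np.arctan2(d[1],d[0]),np.linalg.norm(d)/2)
from station import ctrl
o=ctrl.get_obs(); print(o["tool_pos"],R.from_rotvec(o["tool_rot"]).as_matrix().round(3))
E
```

```text
[[0.54, 0.093], [0.562, 0.035], [0.413, -0.018], [0.394, 0.037]] [0.47712069 0.03693429]
yaw 0.35236084865946965 0.15761219381065392 0.06178260138217454
[[0.562, 0.04], [0.415, -0.018], [0.392, 0.038], [0.539, 0.099]] [0.47711535 0.03969656]
[[0.675, 0.073], [0.661, -0.075], [0.631, -0.072], [0.644, 0.075]] [6.52794088e-01 2.70514327e-04]
yaw 1.481972754771047 0.1484665553728653
[[0.673, 0.071], [0.661, -0.074], [0.632, -0.072], [0.644, 0.075]] [ 6.52408383e-01 -5.36773537e-05]
yaw 1.4875743687957959 0.147108539820986
[ 0.15934119 -0.60432571  0.40470408] [[ 0.967  0.255  0.   ]
 [ 0.255 -0.967  0.   ]
 [ 0.    -0.    -1.   ]]
```

Candidates checked. For the prop there are two yellow stands: larger at top (449,252) / side (343,185), smaller at top (460,336) / side (419,187). I choose the larger one, and its ribs match the listed sizes in the overlay. The only dark brown board is at top (308,263), and the bins and boxes at the edges look nothing like it. The only slim white carton with a stripe is at top (324,188).

Next, a pose helper and the first move.

```bash
cat > g.py <<'E'
import sys,json
from h import *
from station import ctrl
RK,PR=np.load("fit.npy")
RO=np.array([RK[0],RK[1],.035]);RM=rackR(RK[2]);PO=np.array([PR[0],PR[1],.07]);PM=propR(PR[2])
def cur():
    o=ctrl.get_obs(); 
    with open("log.jsonl","a") as f: f.write(json.dumps([o["q"].tolist(),o["tool_pos"].tolist(),o["tool_rot"].tolist()])+"\n")
    return o,o["tool_pos"],R.from_rotvec(o["tool_rot"]).as_matrix()
def tcp_for(g,Rt,d=.155): return g-d*Rt[:,2]
def RT(z,y):
    z=z/np.linalg.norm(z);y=y-z*(y@z);y/=np.linalg.norm(y);return np.column_stack([np.cross(y,z),y,z])
def delta(Pt,Rt,d=.155):
    o,p,M=cur()
    w=R.from_matrix(M.T@Rt).as_rotvec()
    print("t %.2f"%o["t"],"TCP",p.round(4),"open %.4f"%o["opening"],"F",o["contact_force"].round(1))
    print("turn tool-axes",w.round(3),"|deg|",np.degrees(np.linalg.norm(w)).round(1))
    print("shift mm in CURRENT axes",(1e3*M.T@(Pt-p)).round(1),"in TARGET axes",(1e3*Rt.T@(Pt-p)).round(1), "world",(1e3*(Pt-p)).round(1))
    g=p+d*M[:,2]; gt=Pt+d*Rt[:,2]
    print("graspPt",g.round(4),"->",gt.round(4))
E
python3 - <<'E'
from g import *
print(ctrl.finger_overhang)
yaw=-1.219
Rt=RT(np.array([0,0,-1.]),np.array([np.cos(yaw),np.sin(yaw),0]))
delta(np.array([.477,.0375,.28]),Rt)
E
python3 -m crank '[[0,0,-0.01,26,-30,0,-1],[0,0,-0.01,26,-30,0,-1],[0,0,-0.01,26,-30,0,-1],[0,0,-0.01,26,-30,0,-1],[0,0,-0.01,26,-30,0,-1],[0,0,-0.01,26,-30,0,-1],[0,0,-0.01,26,-30,0,-1],[0,0,-0.01,26,-30,0,-1]]'
```

```text
0.1734
t 1.30 TCP [ 0.1593 -0.6043  0.4047] open 0.0856 F [-0.8  0.  -0.2]
turn tool-axes [-0.    -0.    -0.094] |deg| 5.4
shift mm in CURRENT axes [ 470.8 -539.6  124.7] in TARGET axes [ 519.4 -493.1  124.7] world [ 317.7  641.8 -124.7]
graspPt [ 0.1593 -0.6043  0.2497] -> [0.477  0.0375 0.125 ]
t: 1.97
tool_pos: [0.2903, -0.3095, 0.4023]
tool_rot: [-3.099, -0.514, -0.0]
contact_force: [0.7, -0.1, 1.1]
opening: 0.0853
```

```bash
cat > tg.py <<'E'
from g import *
yaw=-1.219
RB=RT(np.array([0,0,-1.]),np.array([np.cos(yaw),np.sin(yaw),0]))
E
python3 -c "
from tg import *
delta(np.array([.477,.0375,.28]),RB)"
python3 -m crank '[[0,0,0,25,-30,10,-1],[0,0,0,25,-30,10,-1],[0,0,0,25,-30,10,-1],[0,0,0,25,-30,10,-1],[0,0,0,25,-30,10,-1],[0,0,0,25,-30,10,-1],[0,0,0,25,-30,10,-1],[0,0,0,25,-30,10,-1]]'
python3 -c "
from tg import *
delta(np.array([.477,.0375,.28]),RB)"
```

```text
t 1.97 TCP [ 0.2903 -0.3095  0.4023] open 0.0853 F [ 0.7 -0.1  1.1]
turn tool-axes [-0.    -0.    -0.023] |deg| 1.3
shift mm in CURRENT axes [ 288.6 -268.1  122.4] in TARGET axes [ 294.8 -261.4  122.3] world [ 186.7  347.  -122.3]
graspPt [ 0.2903 -0.3094  0.2473] -> [0.477  0.0375 0.125 ]
t: 2.63
tool_pos: [0.4036, -0.0056, 0.3252]
tool_rot: [3.087, 0.506, 0.023]
contact_force: [0.6, -0.9, -0.6]
opening: 0.0856
t 2.63 TCP [ 0.4036 -0.0056  0.3252] open 0.0856 F [ 0.6 -0.9 -0.6]
turn tool-axes [ 0.016 -0.012 -0.027] |deg| 1.9
shift mm in CURRENT axes [ 82.8 -18.1  46. ] in TARGET axes [ 83.8 -15.2  45.2] world [ 73.4  43.1 -45.2]
graspPt [ 0.4062 -0.0073  0.1702] -> [0.477  0.0375 0.125 ]
```

```bash

python3 -m crank '[[0.005,-0.004,-0.009,26,-6,15,-1],[0.005,-0.004,-0.009,26,-6,15,-1],[0.005,-0.004,-0.009,26,-6,15,-1],[0,0,0,8,0,0,-1],[0,0,0,0,0,0,-1]]'
python3 -c "
from tg import *
delta(np.array([.477,.0375,.17]),RB)"
```

```text
t: 3.05
tool_pos: [0.4822, 0.0505, 0.2779]
tool_rot: [-3.088, -0.573, -0.002]
contact_force: [0.3, -0.3, -0.1]
opening: 0.0854
t 3.05 TCP [0.4822 0.0505 0.2779] open 0.0854 F [ 0.3 -0.3 -0.1]
turn tool-axes [-0.    -0.001  0.015] |deg| 0.9
shift mm in CURRENT axes [ -9.7  10.3 107.9] in TARGET axes [ -9.4  10.4 107.9] world [  -5.2  -13.  -107.9]
graspPt [0.4824 0.0507 0.1229] -> [0.477  0.0375 0.015 ]
```

```bash

python3 -m crank '[[0,0,0.01,-9,10,0,-1],[0,0,0,0,0,25,-1],[0,0,0,0,0,25,-1],[0,0,0,0,0,20,-1],[0,0,0,0,0,0,-1]]'
python3 -c "
from tg import *
delta(np.array([.477,.0375,.17]),RB)
from station import eyes
for n in ('top','side'):
    p=eyes.get_image(n); im=p['image'][:,:,::-1]; x,y,w,h=(220,170,160,140) if n=='top' else (270,180,160,140)
    cv2.imwrite(f'pics/g1_{n}.png',cv2.resize(im[y:y+h,x:x+w],None,fx=4,fy=4))
a=np.hstack([cv2.resize(cv2.imread(f'pics/g1_{n}.png'),(400,350)) for n in ('top','side')]);cv2.imwrite('pics/g1.png',a)
"
```

```text
t: 3.47
tool_pos: [0.4779, 0.0352, 0.2118]
tool_rot: [3.089, 0.554, 0.015]
contact_force: [-1.3, 1.4, -0.3]
opening: 0.0855
t 3.47 TCP [0.4779 0.0352 0.2118] open 0.0855 F [-1.3  1.4 -0.3]
turn tool-axes [ 0.005 -0.009  0.003] |deg| 0.6
shift mm in CURRENT axes [-0.4 -2.7 41.7] in TARGET axes [-0.  -2.5 41.8] world [ -0.9   2.3 -41.8]
graspPt [0.4794 0.0349 0.0568] -> [0.477  0.0375 0.015 ]
```

View pics/g1.png

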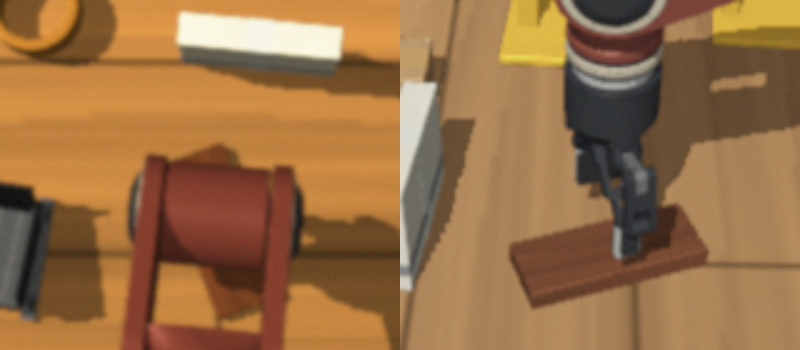

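The gripper straddles the middle of the board, seen in the side crop at (635,230) with the near finger in front of the near edge. Lowering.

```bash

python3 -m crank '[[0,0,0,-1,-2,17,-1],[0,0,0,0,0,12,-1],[0,0,0,0,0,5,-1],[0,0,0,0,0,0,-1]]'
python3 -c "
from tg import *
delta(np.array([.477,.0375,.17]),RB)"
```

```text
t: 3.9
tool_pos: [0.4817, 0.0353, 0.1881]
tool_rot: [3.084, 0.551, 0.044]
contact_force: [-1.2, 0.2, -0.5]
opening: 0.0853
t 3.90 TCP [0.4817 0.0353 0.1881] open 0.0853 F [-1.2  0.2 -0.5]
turn tool-axes [ 0.013 -0.026  0.002] |deg| 1.7
shift mm in CURRENT axes [-4.1 -3.9 18. ] in TARGET axes [-3.6 -3.7 18.1] world [ -4.7   2.2 -18.1]
graspPt [0.4862 0.0348 0.0332] -> [0.477  0.0375 0.015 ]
```

```bash
python3 -c "
from tg import *
print(ctrl.get_obs()['q'].round(3),ctrl.get_obs()['dq'].round(3))"
python3 -m crank '[[0.006,-0.013,0,-3,-4,10,-1],[0.006,-0.013,0,0,0,8,-1],[0,0,0,0,0,0,-1]]'
python3 -c "
from tg import *
delta(np.array([.477,.0375,.17]),RB)
print(ctrl.get_obs()['q'].round(3))"
```

```text
[-8.100e-02 -4.800e-02  2.105e+00 -1.000e-03  1.055e+00  1.137e+00] [-0.003 -0.018 -0.017 -0.002  0.009 -0.002]
t: 4.15
tool_pos: [0.479, 0.038, 0.1714]
tool_rot: [3.091, 0.552, 0.004]
contact_force: [-0.3, 0.9, -0.5]
opening: 0.0854
t 4.15 TCP [0.479  0.038  0.1714] open 0.0854 F [-0.3  0.9 -0.5]
turn tool-axes [ 0.002 -0.002  0.001] |deg| 0.2
shift mm in CURRENT axes [-2.  -0.3  1.4] in TARGET axes [-2.  -0.3  1.4] world [-2.  -0.5 -1.4]
graspPt [0.4794 0.0378 0.0164] -> [0.477  0.0375 0.015 ]
[-7.600e-02 -1.600e-02  2.108e+00 -1.000e-03  1.046e+00  1.143e+00]
```

```bash

python3 -m crank '[[0,0,0,-2,0,1,0],[0,0,0,0,0,0,1],[0,0,0,0,0,0,1],[0,0,0,0,0,0,1],[0,0,0,0,0,0,1],[0,0,0,0,0,0,1]]' 60
python3 -m crank '[[0,0,0,0,0,0,1],[0,0,0,0,0,-20,1],[0,0,0,0,0,-30,1],[0,0,0,0,0,-40,1],[0,0,0,0,0,-40,1],[0,0,0,0,0,-40,1],[0,0,0,0,0,0,1]]'
python3 -c "
from tg import *
delta(np.array([.477,.0375,.30]),RB)
from station import eyes
p=eyes.get_image('side'); im=p['image'][:,:,::-1]; x,y,w,h=(250,100,200,200) 
cv2.imwrite(f'pics/g2.png',cv2.resize(im[y:y+h,x:x+w],None,fx=3,fy=3))
"
```

```text
t: 4.65
tool_pos: [0.4772, 0.0373, 0.1704]
tool_rot: [3.091, 0.552, 0.004]
contact_force: [0.0, 0.2, -0.4]
opening: 0.0625
t: 5.23
tool_pos: [0.4744, 0.0376, 0.342]
tool_rot: [-3.091, -0.552, 0.017]
contact_force: [1.1, 0.2, 0.3]
opening: 0.0628
t 5.23 TCP [0.4744 0.0376 0.342 ] open 0.0628 F [1.1 0.2 0.3]
turn tool-axes [-0.004  0.011  0.002] |deg| 0.6
shift mm in CURRENT axes [ 2.8  1.2 42. ] in TARGET axes [ 2.4  1.  42. ] world [  2.6  -0.1 -42. ]
graspPt [0.4727 0.0376 0.187 ] -> [0.477  0.0375 0.145 ]
```

View pics/g2.png

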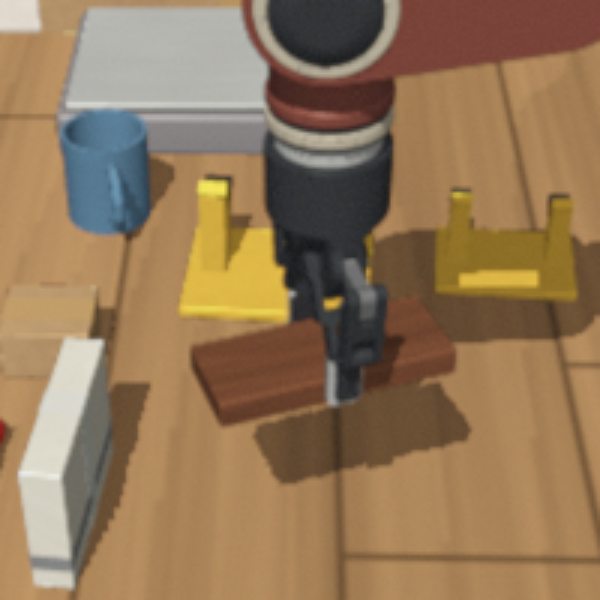

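Board is held level: side crop (325,355), clear of the table with its shadow detached. Next, rotate to the prop orientation while in the air.

```bash
cat >> tg.py <<'E'
DB=.160
RP=RT(-PM[:,2],-PM[:,0])
def propT(x,y,z): return tcp_for(PO+PM@np.array([x,y,z])/1e3,RP,DB)
E
python3 -c "
from tg import *
print(PM.round(3)); print(PO+PM@np.array([.032,0,.01]))
delta(propT(36,0,60),RP,DB)"
```

```text
[[ 0.057 -0.997 -0.057]
 [ 0.705  0.081 -0.705]
 [ 0.707  0.     0.707]]
[ 0.50179178 -0.32219426  0.09969848]
t 5.28 TCP [0.4735 0.0377 0.3384] open 0.0627 F [-0.  -0.2 -1.4]
turn tool-axes [0.77  0.186 0.406] |deg| 51.0
shift mm in CURRENT axes [-158.1  480.    87.1] in TARGET axes [  57.4  416.8 -293.2] world [  16.5 -505.1  -87.4]
graspPt [0.471  0.0377 0.1784] -> [ 0.4992 -0.3546  0.1379]
```

```bash

python3 -m crank '[[0.09,0.022,0.048,-6,20,0,1],[0.09,0.022,0.048,-6,20,0,1],[0.09,0.022,0.048,-6,20,0,1],[0.09,0.022,0.048,-4,20,0,1],[0.09,0.022,0.048,-4,20,-5,1],[0.09,0.022,0.048,0,20,-10,1],[0.09,0.022,0.048,0,20,-10,1],[0.09,0.022,0.048,0,20,-10,1]]'
python3 -c "
from tg import *
delta(propT(36,0,60),RP,DB);print(ctrl.get_obs()['q'].round(3))"
```

```text
t: 5.95
tool_pos: [0.4732, -0.1323, 0.3077]
tool_rot: [-2.371, 0.081, -0.032]
contact_force: [0.1, 0.6, -1.7]
opening: 0.0625
t 5.95 TCP [ 0.4732 -0.1323  0.3077] open 0.0625 F [ 0.1  0.6 -1.7]
turn tool-axes [0.016 0.009 0.009] |deg| 1.2
shift mm in CURRENT axes [  39.5  278.6 -191.2] in TARGET axes [  43.9  275.3 -195.1] world [  16.8 -335.1  -56.7]
graspPt [ 0.4808 -0.0212  0.1928] -> [ 0.4992 -0.3546  0.1379]
[-0.56  -0.106  1.988  0.664  1.664  1.002]
```

```bash

python3 -m crank '[[0.002,0.001,0.001,5,29,-20,1],[0.002,0.001,0.001,5,29,-20,1],[0.002,0.001,0.001,5,29,-20,1],[0.002,0.001,0.001,5,29,-20,1],[0.002,0.001,0.001,5,29,-20,1],[0.002,0.001,0.001,5,29,-20,1],[0,0,0,5,29,-20,1],[0,0,0,5,29,-20,1]]'
python3 -c "
from tg import *
delta(propT(36,0,60),RP,DB);print(ctrl.get_obs()['q'].round(3))"
```

```text
t: 6.62
tool_pos: [0.4841, -0.4178, 0.2383]
tool_rot: [-2.316, 0.093, -0.006]
contact_force: [-26.0, 49.8, 48.4]
opening: 0.0625
t 6.62 TCP [ 0.4841 -0.4178  0.2383] open 0.0625 F [-26.   49.8  48.4]
turn tool-axes [-0.038  0.026 -0.01 ] |deg| 2.7
shift mm in CURRENT axes [  8.9  23.9 -44.8] in TARGET axes [  9.8  25.6 -43.6] world [  5.8 -49.6  12.7]
graspPt [ 0.4896 -0.3005  0.1296] -> [ 0.4992 -0.3546  0.1379]
[-0.908  0.385  1.581  0.516  1.827  0.704]
```

```bash

python3 -m crank '[[0,0,0,0,0,-30,1],[0,0,0,0,0,-25,1],[0,0,0,0,0,0,1]]'
python3 -c "
from tg import *
delta(propT(36,0,60),RP,DB);print(ctrl.get_obs()['q'].round(3))
from station import eyes
for n in ('top','side'):
    p=eyes.get_image(n); im=p['image'][:,:,::-1]; x,y,w,h=(400,170,160,140) if n=='top' else (270,90,160,140)
    cv2.imwrite(f'pics/g3_{n}.png',cv2.resize(im[y:y+h,x:x+w],None,fx=4,fy=4))
a=np.hstack([cv2.resize(cv2.imread(f'pics/g3_{n}.png'),(400,350)) for n in ('top','side')]);cv2.imwrite('pics/g3.png',a)
"
```

```text
t: 6.87
tool_pos: [0.4799, -0.4614, 0.2665]
tool_rot: [-2.297, 0.097, 0.006]
contact_force: [0.5, 0.0, -0.7]
opening: 0.0626
t 6.87 TCP [ 0.4799 -0.4614  0.2665] open 0.0626 F [ 0.5  0.  -0.7]
turn tool-axes [-0.056  0.034 -0.017] |deg| 3.9
shift mm in CURRENT axes [11.  14.7  6.1] in TARGET axes [10.5 14.5  7.3] world [ 10.1  -5.9 -15.4]
graspPt [ 0.4842 -0.3421  0.16  ] -> [ 0.4992 -0.3546  0.1379]
[-0.951  0.417  1.489  0.505  1.917  0.708]
```

View pics/g3.png

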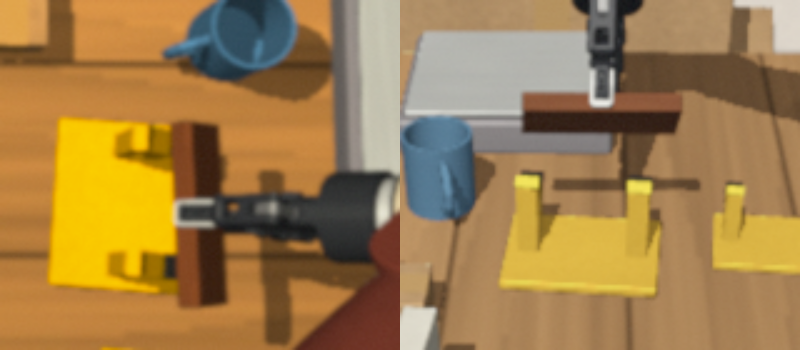

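The board is still held, but the front rib was bumped on the way. I'll check the board's pose in the grip, using its corners in both views.

```bash
python3 -c "
from g import *
from station import eyes
for n in ('top','side'):
    p=eyes.get_image(n); im=p['image'][:,:,::-1]; x,y,w,h=(455,210,50,90) if n=='top' else (310,115,90,40)
    cv2.imwrite(f'pics/g4_{n}.png',cv2.resize(im[y:y+h,x:x+w],None,fx=(6 if n=='top' else 8),fy=(6 if n=='top' else 8),interpolation=cv2.INTER_CUBIC))
"
```

```text
(no output)
```

View pics/g4_top.png

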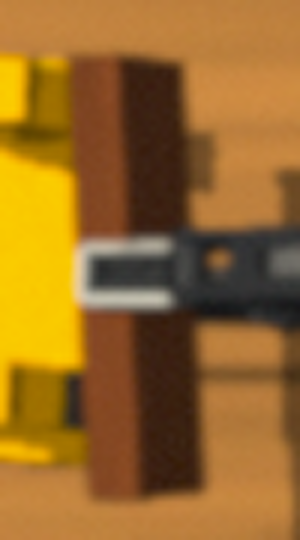

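View pics/g4_side.png

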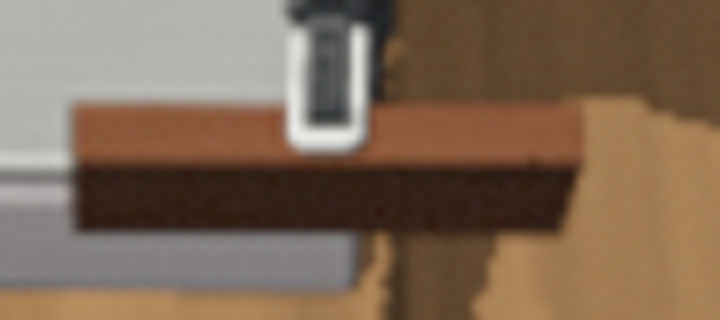

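```bash
cat > bfit.py <<'E'
from g import *
def bfit(obs,c0,R0):
    def res(p):
        M=R.from_rotvec(p[3:]).as_matrix()@R0
        return np.concatenate([proj(n,p[:3]+M@np.array(P)/1e3)[0]-uv for n,P,uv in obs])
    s=least_squares(res,[*c0,0,0,0],loss='soft_l1',x_scale=[.01]*3+[.1]*3)
    print("resid",np.round(res(s.x).reshape(-1,2),1).tolist())
    return s.x[:3],R.from_rotvec(s.x[3:]).as_matrix()@R0
E
python3 - <<'E'
from bfit import *
T=lambda p:uncrop(p,455,210,6); S=lambda p:uncrop(p,310,115,8)
# P=(w,len,t) in bed-like axes
obs=[("top",(32,-80,-10),T((73,57))),("top",(32,80,-10),T((90,497))),("top",(32,-80,10),T((122,57))),("top",(32,80,10),T((138,497))),("top",(-32,-80,10),T((183,65))),("top",(-32,80,10),T((203,490))),
("side",(32,-80,10),S((75,103))),("side",(32,80,10),S((584,103))),("side",(32,-80,-10),S((75,165))),("side",(32,80,-10),S((580,165))),("side",(-32,-80,-10),S((77,230))),("side",(-32,80,-10),S((560,230)))]
o,p,M=cur()
Rg=np.column_stack([-M[:,1],-M[:,0],-M[:,2]])
c,B=bfit(obs,p+.16*M[:,2],Rg)
print("centre in tool mm",(1e3*M.T@(c-p)).round(1)); print("rot of board vs grip (tool axes)",(R.from_matrix(M.T@B@Rg.T@M).as_rotvec()).round(3))
print("board vs bed: ",(1e3*PM.T@(c-PO)).round(1), (R.from_matrix(PM.T@B).as_rotvec()).round(3))
E
```

```text
resid [[-0.8, -0.2], [-0.6, 0.6], [-0.1, -0.9], [0.3, 0.5], [1.1, -0.3], [0.9, 0.7], [-0.7, -0.3], [0.1, -0.1], [-0.7, -0.5], [0.7, -0.2], [-0.5, 1.2], [0.6, 1.4]]
centre in tool mm [  3.2   1.  161.6]
rot of board vs grip (tool axes) [ 0.053 -0.036 -0.099]
board vs bed:  [60.2 13.8 60.9] [ 0.071 -0.116  0.081]
```

The fit shows the board is turned about 0.1 rad in the grip. I'll correct for it by aiming the board itself, not the tool.

```bash
cat >> tg.py <<'E'
CREL=np.array([3.2,1.0,161.6])/1e3
REL=R.from_rotvec([0.053,-0.036,-0.099]).as_matrix()   # in tool axes
G0=np.array([[0,-1,0],[-1,0,0],[0,0,-1.]]) # columns: bed-like axes in tool axes (w=-y,len=-x,t=-z)
BREL=REL@G0
def boardT(x,y,z):  # tool pose to have board at bed coords aligned
    Rt=PM@BREL.T; Pt=PO+PM@np.array([x,y,z])/1e3-Rt@CREL; return Pt,Rt
def bnow():
    o,p,M=cur(); print("board in bed mm",(1e3*PM.T@(p+M@CREL-PO)).round(1),"rot",R.from_matrix(PM.T@M@BREL).as_rotvec().round(3),"F",o["contact_force"].round(1),"open",round(o["opening"],4),"t",round(o["t"],2))
E
python3 -c "
from tg import *
bnow(); delta(*boardT(34,0,60))"
```

```text
board in bed mm [60.2 13.8 60.8] rot [ 0.071 -0.116  0.081] F [-0.  -0.1 -1.8] open 0.0625 t 7.07
t 7.07 TCP [ 0.48   -0.4572  0.2635] open 0.0625 F [-0.  -0.1 -1.8]
turn tool-axes [-0.112  0.078  0.081] |deg| 9.1
shift mm in CURRENT axes [2.5 7.3 0.6] in TARGET axes [3.  6.9 1.6] world [ 2.  -4.5 -5.9]
graspPt [ 0.4835 -0.3411  0.1609] -> [ 0.4955 -0.3591  0.1422]
```

```bash

python3 -m crank '[[-0.056,0.039,0.04,1,4,0,1],[-0.056,0.039,0.04,1,4,0,1],[0,0,0,0,0,0,1]]'
python3 -c "
from tg import *
bnow(); delta(*boardT(34,0,25))"
```

```text
t: 7.32
tool_pos: [0.4814, -0.4588, 0.2531]
tool_rot: [-2.4, 0.236, -0.027]
contact_force: [0.6, 0.4, -0.3]
opening: 0.0628
board in bed mm [32.8  1.2 54.8] rot [ 0.002  0.001 -0.003] F [ 0.6  0.4 -0.3] open 0.0628 t 7.32
t 7.32 TCP [ 0.4814 -0.4588  0.2531] open 0.0628 F [ 0.6  0.4 -0.3]
turn tool-axes [ 0.001  0.002 -0.003] |deg| 0.2
shift mm in CURRENT axes [-0.4 -2.7 29.7] in TARGET axes [-0.4 -2.7 29.7] world [  2.6  21.7 -20.3]
graspPt [ 0.4945 -0.3562  0.1377] -> [ 0.4975 -0.3344  0.1174]
```

```bash

python3 -m crank '[[0,0,0,0,-3,10,1],[0,0,0,0,-2,10,1],[0,0,0,0,0,8,1],[0,0,0,0,0,0,1]]'
python3 -c "
from tg import *
bnow(); delta(*boardT(34,0,12))
from station import eyes
for n in ('top','side'):
    p=eyes.get_image(n); im=p['image'][:,:,::-1]; x,y,w,h=(410,205,100,90) if n=='top' else (290,110,120,90)
    cv2.imwrite(f'pics/g5_{n}.png',cv2.resize(im[y:y+h,x:x+w],(400,int(400*h/w)),interpolation=cv2.INTER_CUBIC))
a=np.hstack([cv2.resize(cv2.imread(f'pics/g5_{n}.png'),(400,330)) for n in ('top','side')]);cv2.imwrite('pics/g5.png',a)
"
```

```text
t: 7.65
tool_pos: [0.4846, -0.4305, 0.2317]
tool_rot: [-2.393, 0.229, -0.02]
contact_force: [-0.8, 0.1, -1.1]
opening: 0.0623
board in bed mm [39.   1.4 19.4] rot [ 0.009 -0.007 -0.001] F [-0.8  0.1 -1.1] open 0.0623 t 7.65
t 7.65 TCP [ 0.4846 -0.4305  0.2317] open 0.0623 F [-0.8  0.1 -1.1]
turn tool-axes [-0.006  0.01  -0.   ] |deg| 0.7
shift mm in CURRENT axes [0.1 3.5 7.7] in TARGET axes [-0.   3.5  7.7] world [ 0.1  2.6 -8.1]
graspPt [ 0.4968 -0.3269  0.117 ] -> [ 0.4982 -0.3253  0.1082]
```

View pics/g5.png

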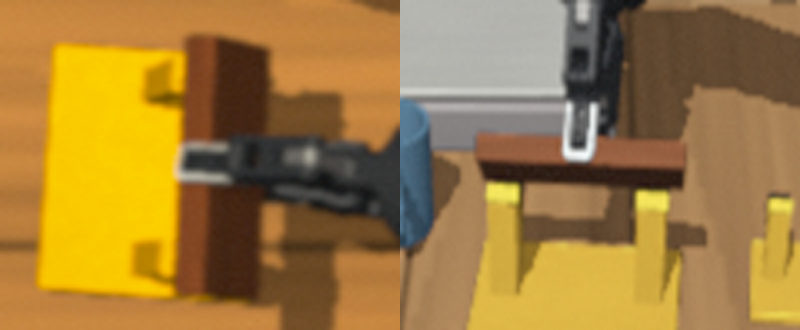

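The board is now parallel to the stand (top crop (225,170)), just above the ribs. Final lowering.

```bash

python3 -m crank '[[0,0,0,0,4,4,1],[0,0,0,0,0,3,1],[0,0,0,0,0,0,1]]'
python3 -c "
from tg import *
bnow(); delta(*boardT(33,0,10))"
```

```text
t: 8.0
tool_pos: [0.485, -0.4304, 0.2253]
tool_rot: [-2.396, 0.228, -0.024]
contact_force: [-0.4, 0.4, -1.9]
opening: 0.0628
board in bed mm [34.1  0.6 14.9] rot [ 0.007 -0.004  0.001] F [-0.4  0.4 -1.9] open 0.0628 t 8.0
t 8.00 TCP [ 0.485  -0.4304  0.2253] open 0.0628 F [-0.4  0.4 -1.9]
turn tool-axes [-0.004  0.007  0.001] |deg| 0.5
shift mm in CURRENT axes [-0.6  0.3  5. ] in TARGET axes [-0.7  0.2  5. ] world [-0.2  3.2 -3.9]
graspPt [ 0.4976 -0.3272  0.1104] -> [ 0.4983 -0.3246  0.1061]
```

```bash

python3 -m crank '[[0,0,0,0,0,3,1],[0,0,0,0,0,2,1],[0,0,0,0,0,0,1]]'
python3 -c "
from tg import *
bnow()"
python3 -m crank '[[0,0,0,0,0,2,1],[0,0,0,0,0,1,1]]'
python3 -c "
from tg import *
bnow()"
```

```text
t: 8.25
tool_pos: [0.4854, -0.4276, 0.2216]
tool_rot: [-2.396, 0.229, -0.025]
contact_force: [0.7, 0.3, -1.4]
opening: 0.0627
board in bed mm [33.4  0.2 10.2] rot [ 0.006 -0.004  0.001] F [ 0.7  0.3 -1.4] open 0.0627 t 8.25
t: 8.42
tool_pos: [0.4856, -0.4271, 0.2215]
tool_rot: [-2.399, 0.229, -0.027]
contact_force: [-0.8, -2.3, 0.5]
opening: 0.0627
board in bed mm [33.3 -0.1  9.8] rot [ 0.004 -0.001  0.002] F [-0.8 -2.3  0.5] open 0.0627 t 8.42
```

```bash

python3 -m crank '[[0,0,0,0,0,2,1],[0,0,0,0,0,1,1]]'
python3 -c "
from tg import *
bnow()"
```

```text
t: 8.58
tool_pos: [0.4856, -0.4268, 0.2218]
tool_rot: [-2.402, 0.229, -0.029]
contact_force: [-0.9, -0.6, 1.7]
opening: 0.0625
board in bed mm [33.3 -0.3  9.9] rot [0.003 0.002 0.002] F [-0.9 -0.6  1.7] open 0.0625 t 8.58
```

```bash

python3 -m crank '[[0,0,0,0,0,0,-1],[0,0,0,0,0,0,-1],[0,0,0,0,0,0,-1],[0,0,0,0,0,0,-1],[0,0,0,0,0,0,-1],[0,0,0,0,0,0,-1],[0,0,0,0,0,0,-1]]'
python3 -m crank '[[0,0,0,0,0,-10,-1],[0,0,0,0,0,-25,-1],[0,0,0,0,0,-35,-1],[0,0,0,0,0,-35,-1],[0,0,0,0,0,-35,-1],[0,0,0,0,0,0,-1]]'
python3 -c "
from tg import *
from station import eyes
print(ctrl.get_obs()['t'])
for n in ('top','side'):
    p=eyes.get_image(n); im=p['image'][:,:,::-1]; x,y,w,h=(410,205,100,90) if n=='top' else (290,110,120,90)
    cv2.imwrite(f'pics/g6_{n}.png',cv2.resize(im[y:y+h,x:x+w],None,fx=6,fy=6,interpolation=cv2.INTER_CUBIC))
"
```

```text
t: 9.17
tool_pos: [0.4861, -0.4254, 0.2209]
tool_rot: [-2.399, 0.228, -0.029]
contact_force: [-0.5, -0.0, -0.6]
opening: 0.0854
t: 9.67
tool_pos: [0.4734, -0.5212, 0.3276]
tool_rot: [-2.394, 0.227, -0.021]
contact_force: [1.0, -0.1, 1.9]
opening: 0.0856
9.6667
```

View pics/g6_top.png

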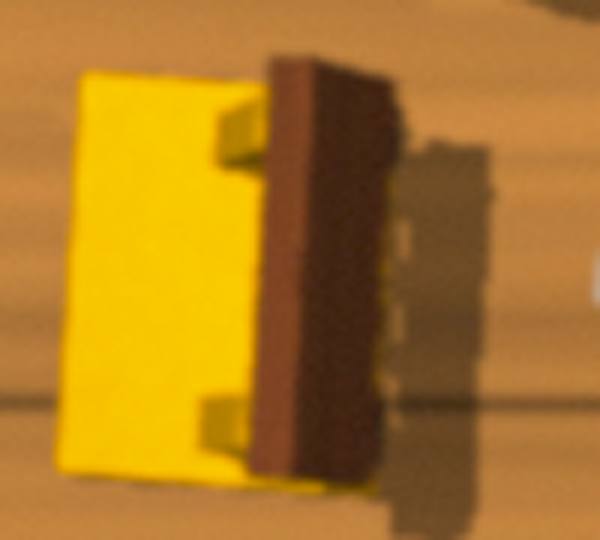

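View pics/g6_side.png

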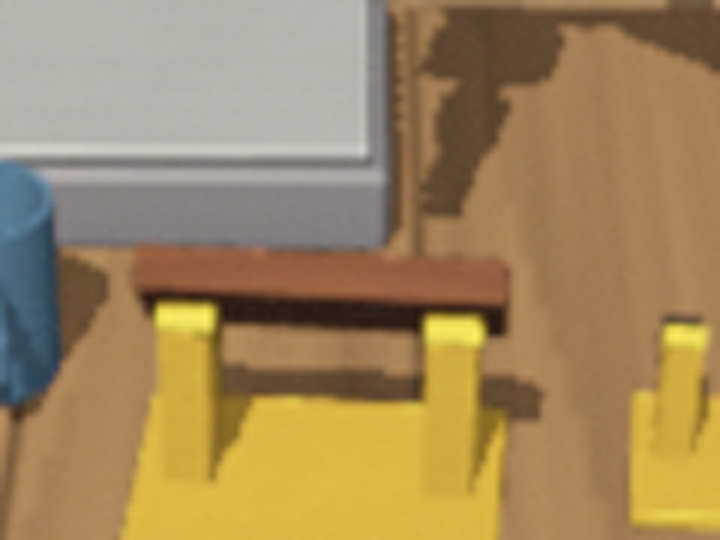

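```bash
python3 - <<'E'
from bfit import *
T=lambda p:uncrop(p,410,205,6); S=lambda p:uncrop(p,290,110,6)
obs=[("top",(32,-80,-10),T((272,60))),("top",(32,80,-10),T((250,470))),("top",(32,-80,10),T((315,60))),("top",(32,80,10),T((294,476))),("top",(-32,-80,10),T((395,82))),("top",(-32,80,10),T((380,475))),
("side",(32,-80,10),S((136,250))),("side",(32,80,10),S((507,261))),("side",(32,-80,-10),S((140,293))),("side",(32,80,-10),S((505,304)))]
c,B=bfit(obs,PO+PM@np.array([.032,0,.01]),PM)
print("board vs bed: ",(1e3*PM.T@(c-PO)).round(1), (R.from_matrix(PM.T@B).as_rotvec()).round(3), c)
E
```

```text
resid [[-0.4, -0.7], [-0.2, 1.1], [0.4, -1.0], [0.5, 0.5], [0.3, -0.5], [-0.3, 2.4], [-0.5, -0.0], [0.5, -0.2], [-1.7, 0.4], [0.4, 0.4]]
board vs bed:  [30.1 -0.6  7.3] [ 0.02  -0.042 -0.003] [ 0.50245385 -0.32166733  0.09640617]
```

Step 1 is met: the board fits at bed (30, -1, 7) mm, flat to 0.05 rad and released. Now up and over to regrasp by the upper edge.

```bash
cat >> tg.py <<'E'
RG=RT(-PM[:,0],PM[:,2])
def regT(x,y,z): return tcp_for(PO+PM@np.array([x,y,z])/1e3,RG,.155),RG
E
python3 -m crank '[[0,0,0,0,-20,-20,-1],[0,0,0,0,-25,-25,-1],[0,0,0,0,-25,-25,-1],[-0.1,0,0,0,-20,-10,-1],[-0.12,0,0,0,-20,0,-1],[-0.12,0,0,0,-20,0,-1],[-0.12,0,0,0,-20,0,-1],[-0.12,0,0,0,-20,0,-1]]'
python3 -c "
from tg import *
delta(*regT(140,0,10));print(ctrl.get_obs()['q'].round(3))"
```

```text
t: 10.43
tool_pos: [0.4955, -0.4342, 0.4631]
tool_rot: [-2.962, 0.26, 0.093]
contact_force: [1.0, -0.2, -0.4]
opening: 0.0853
t 10.43 TCP [ 0.4955 -0.4342  0.4631] open 0.0853 F [ 1.  -0.2 -0.4]
turn tool-axes [-0.948  0.104 -0.062] |deg| 54.8
shift mm in CURRENT axes [ -15.2 -264.2  224.3] in TARGET axes [  -2.8 -336.2  -85.3] world [  21.4  297.3 -177.4]
graspPt [ 0.4881 -0.4077  0.3105] -> [ 0.508  -0.2461  0.1761]
[-0.845  0.141  1.424  0.079  1.736  0.908]
```

```bash

python3 -m crank '[[-0.116,0.013,-0.008,0,-33,0,-1],[-0.116,0.013,-0.008,0,-33,0,-1],[-0.116,0.013,-0.008,0,-33,0,-1],[-0.116,0.013,-0.008,0,-33,0,-1],[-0.116,0.013,-0.008,0,-33,0,-1],[-0.116,0.013,-0.008,0,-33,0,-1],[-0.116,0.013,-0.008,0,-33,0,-1],[-0.1,0.013,-0.008,0,-33,0,-1]]'
python3 -c "
from tg import *
delta(*regT(140,0,10));print(ctrl.get_obs()['q'].round(3))"
```

```text
t: 11.1
tool_pos: [0.5257, -0.1749, 0.3909]
tool_rot: [2.349, -0.078, -0.024]
contact_force: [-1.1, -1.2, -1.4]
opening: 0.0849
t 11.10 TCP [ 0.5257 -0.1749  0.3909] open 0.0849 F [-1.1 -1.2 -1.4]
turn tool-axes [ 0.006 -0.017  0.008] |deg| 1.1
shift mm in CURRENT axes [ -11.9 -101.1   47.2] in TARGET axes [ -11.9 -100.7   48. ] world [  -8.9   38.1 -105.2]
graspPt [ 0.5194 -0.285   0.2819] -> [ 0.508  -0.2461  0.1761]
[-0.324 -0.12   1.858 -0.804  1.265  1.512]
```

```bash

python3 -m crank '[[0,0,0,-4,-33,8,-1],[0,0,0,-4,-33,8,-1],[0,0,0,-3,-30,10,-1],[0,0,0,0,-5,0,-1],[0,0,0,0,0,0,-1]]'
python3 -c "
from tg import *
delta(*regT(80,0,10));print(ctrl.get_obs()['q'].round(3))"
```

```text
t: 11.52
tool_pos: [0.5112, -0.1087, 0.2828]
tool_rot: [2.352, -0.048, -0.041]
contact_force: [-0.1, 0.2, 0.5]
opening: 0.0856
t 11.52 TCP [ 0.5112 -0.1087  0.2828] open 0.0856 F [-0.1  0.2  0.5]
turn tool-axes [ 0.004 -0.013  0.035] |deg| 2.2
shift mm in CURRENT axes [ 6.1 21.4 77.7] in TARGET axes [ 7.9 21.5 77.5] world [  2.2 -70.4 -39.6]
graspPt [ 0.5043 -0.2186  0.1737] -> [ 0.5045 -0.2884  0.1336]
[-0.209 -0.057  1.991 -0.846  1.216  1.716]
```

```bash

python3 -m crank '[[0.004,-0.013,0.035,5,20,12,-1],[0,0,0,2,0,25,-1],[0,0,0,0,0,10,-1],[0,0,0,0,0,0,-1]]'
python3 -c "
from tg import *
delta(*regT(50,0,10));print(ctrl.get_obs()['q'].round(3))
from station import eyes
for n in ('top','side'):
    p=eyes.get_image(n); im=p['image'][:,:,::-1]; x,y,w,h=(400,185,120,120) if n=='top' else (280,70,150,150)
    cv2.imwrite(f'pics/g7_{n}.png',cv2.resize(im[y:y+h,x:x+w],(400,400),interpolation=cv2.INTER_CUBIC))
a=np.hstack([cv2.imread(f'pics/g7_{n}.png') for n in ('top','side')]);cv2.imwrite('pics/g7.png',a)
"
```

```text
t: 11.85
tool_pos: [0.5158, -0.1583, 0.2658]
tool_rot: [2.353, -0.094, -0.038]
contact_force: [0.5, 0.7, -0.2]
opening: 0.0852
t 11.85 TCP [ 0.5158 -0.1583  0.2658] open 0.0852 F [ 0.5  0.7 -0.2]
turn tool-axes [ 0.002 -0.002  0.001] |deg| 0.2
shift mm in CURRENT axes [-0.8 -1.2 60.8] in TARGET axes [-0.7 -1.1 60.8] world [ -4.1 -42.  -43.7]
graspPt [ 0.5073 -0.2677  0.1564] -> [ 0.5028 -0.3095  0.1124]
[-0.299 -0.006  1.973 -0.863  1.142  1.716]
```

View pics/g7.png

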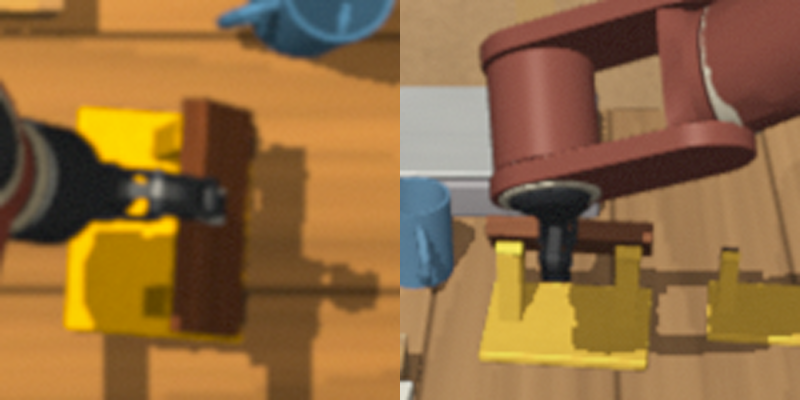

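Top crop: one finger is over the board's upper face at (205,200), centred between the ribs. Side crop: the other finger is below at (555,260). Advancing to the upper edge.

```bash

python3 -m crank '[[0,0,0,-1,-2,20,-1],[0,0,0,0,0,20,-1],[0,0,0,0,0,15,-1],[0,0,0,0,0,3,-1],[0,0,0,0,0,0,-1]]'
python3 -c "
from tg import *
delta(*regT(50,0,9));print(ctrl.get_obs()['q'].round(3))
"
```

```text
t: 12.37
tool_pos: [0.5149, -0.1973, 0.2305]
tool_rot: [2.349, -0.095, -0.022]
contact_force: [0.1, 0.8, -0.3]
opening: 0.0854
t 12.37 TCP [ 0.5149 -0.1973  0.2305] open 0.0854 F [ 0.1  0.8 -0.3]
turn tool-axes [ 0.005 -0.013 -0.005] |deg| 0.8
shift mm in CURRENT axes [-3.1 -4.7  8.3] in TARGET axes [-2.9 -4.7  8.3] world [-3.1 -2.3 -9.2]
graspPt [ 0.508  -0.3072  0.1215] -> [ 0.5029 -0.3088  0.1117]
[-0.37   0.061  1.974 -0.904  1.039  1.738]
```

```bash

python3 -m crank '[[0.005,-0.013,-0.005,-2,-4,6,-1],[0,0,0,0,-1,4,-1],[0,0,0,0,0,0,-1]]'
python3 -c "
from tg import *
delta(*regT(50,0,9));print(ctrl.get_obs()['q'].round(3))
"
```

```text
t: 12.62
tool_pos: [0.5138, -0.1998, 0.2222]
tool_rot: [2.353, -0.096, -0.036]
contact_force: [-0.1, -0.5, -0.1]
opening: 0.0854
t 12.62 TCP [ 0.5138 -0.1998  0.2222] open 0.0854 F [-0.1 -0.5 -0.1]
turn tool-axes [ 0.001 -0.003 -0.002] |deg| 0.2
shift mm in CURRENT axes [-2.  -0.7  0.5] in TARGET axes [-2.  -0.7  0.5] world [-2.   0.3 -0.8]
graspPt [ 0.5053 -0.3092  0.1127] -> [ 0.5029 -0.3088  0.1117]
[-0.375  0.075  1.974 -0.905  1.036  1.741]
```

```bash

python3 -m crank '[[0,0,0,-1,0,0,0],[0,0,0,0,0,0,0.4],[0,0,0,0,0,0,0.4],[0,0,0,0,0,0,0.4]]' 40
python3 -m crank '[[0,0,0,0,0,0,1],[0,0,0,0,0,0,1],[0,0,0,0,0,0,1],[0,0,0,0,0,0,1]]' 70
python3 -c "
from tg import *
delta(*regT(50,0,9))"
```

```text
t: 12.95
tool_pos: [0.5132, -0.1988, 0.2232]
tool_rot: [2.353, -0.095, -0.034]
contact_force: [-0.2, -0.7, -0.6]
opening: 0.0388
t: 13.28
tool_pos: [0.5133, -0.1984, 0.2234]
tool_rot: [2.353, -0.095, -0.033]
contact_force: [-0.3, 0.4, 0.2]
opening: 0.0193
t 13.28 TCP [ 0.5133 -0.1984  0.2234] open 0.0193 F [-0.3  0.4  0.2]
turn tool-axes [ 0.001 -0.005 -0.002] |deg| 0.3
shift mm in CURRENT axes [-1.4 -0.6  2.3] in TARGET axes [-1.4 -0.6  2.3] world [-1.5 -1.1 -2.1]
graspPt [ 0.5052 -0.3078  0.1139] -> [ 0.5029 -0.3088  0.1117]
```

```bash
cat >> tg.py <<'E'
RR=RT(-RM[:,2],RM[:,0])
D2=.175
def rackT(x,y,z): return tcp_for(RO+RM@np.array([x,y,z])/1e3,RR,D2),RR
E
python3 -m crank '[[0,0,0,0,15,0,1],[0,0,0,0,20,-5,1],[0,0,0,0,20,-20,1],[0,0,0,0,20,-20,1],[0,0,0,0,20,-25,1],[0,0,0,0,20,-25,1],[0,0,0,0,0,-20,1],[0,0,0,0,0,0,1]]'
python3 -c "
from tg import *
delta(*rackT(-15,0,120),D2);print(ctrl.get_obs()['q'].round(3))
from station import eyes
for n in ('top','side'):
    p=eyes.get_image(n); im=p['image'][:,:,::-1]; x,y,w,h=(400,185,120,120) if n=='top' else (280,70,150,150)
    cv2.imwrite(f'pics/g8_{n}.png',cv2.resize(im[y:y+h,x:x+w],(400,400),interpolation=cv2.INTER_CUBIC))
a=np.hstack([cv2.imread(f'pics/g8_{n}.png') for n in ('top','side')]);cv2.imwrite('pics/g8.png',a)
"
```

```text
t: 13.95
tool_pos: [0.5109, -0.1977, 0.3874]
tool_rot: [2.365, -0.092, -0.042]
contact_force: [0.5, 0.2, -1.2]
opening: 0.0189
t 13.95 TCP [ 0.5109 -0.1977  0.3874] open 0.0189 F [ 0.5  0.2 -1.2]
turn tool-axes [ 0.896  0.333 -1.527] |deg| 103.2
shift mm in CURRENT axes [  41.9 -402.5 -296.3] in TARGET axes [496.6  28.2  64.3] world [ 80.8 490.  -70.1]
graspPt [ 0.5008 -0.3197  0.2624] -> [0.5326 0.3016 0.1529]
[-0.375 -0.138  1.878 -0.785  1.246  1.476]
```

View pics/g8.png

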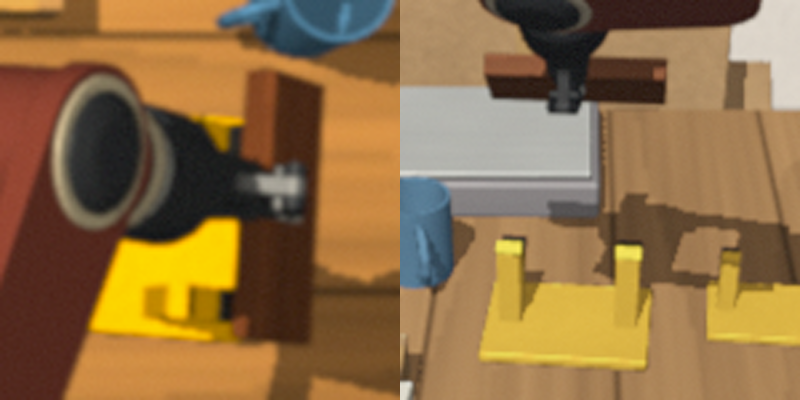

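Board is held and clear of the stand: top crop (285,210), side crop (575,78). Turning toward the rack.

```bash

python3 -m crank '[[0.06,0.022,-0.102,0,-10,-10,1],[0.06,0.022,-0.102,0,-15,-10,1],[0.06,0.022,-0.102,0,-15,-5,1],[0.06,0.022,-0.102,0,-15,0,1],[0.06,0.022,-0.102,5,-15,0,1],[0.06,0.022,-0.102,10,-15,0,1],[0.06,0.022,-0.102,10,-15,0,1],[0.06,0.022,-0.102,15,-10,0,1]]'
python3 -c "
from tg import *
delta(*rackT(-15,0,120),D2);print(ctrl.get_obs()['q'].round(3))"
```

```text
t: 14.72
tool_pos: [0.507, -0.0756, 0.3212]
tool_rot: [2.72, 1.09, -0.266]
contact_force: [0.8, -0.9, -0.6]
opening: 0.019
t 14.72 TCP [ 0.507  -0.0756  0.3212] open 0.0190 F [ 0.8 -0.9 -0.6]
turn tool-axes [ 0.369  0.156 -0.692] |deg| 45.8
shift mm in CURRENT axes [ 304.1 -202.2  -95.9] in TARGET axes [376.6  26.8  -5.7] world [ 84.7 368.   -3.8]
graspPt [ 0.4909 -0.1192  0.1525] -> [0.5326 0.3016 0.1529]
[-0.238 -0.132  1.942 -0.273  1.371  0.63 ]
```

```bash

python3 -m crank '[[0.05,0.021,-0.095,28,-20,-14,1],[0.05,0.021,-0.095,28,-18,-14,1],[0.05,0.021,-0.095,30,-15,-12,1],[0.05,0.021,-0.095,30,-12,-10,1],[0.05,0.021,-0.095,32,-10,-8,1],[0.05,0.021,-0.095,32,-8,-5,1],[0.05,0.021,-0.095,32,-5,0,1],[0,0,0,32,0,0,1]]'
python3 -c "
from tg import *
delta(*rackT(-15,0,120),D2);print(ctrl.get_obs()['q'].round(3))"
```

```text
t: 15.38
tool_pos: [0.5479, 0.1985, 0.3274]
tool_rot: [-2.152, -1.836, 0.369]
contact_force: [0.8, -0.4, -2.3]
opening: 0.0186
t 15.38 TCP [0.5479 0.1985 0.3274] open 0.0186 F [ 0.8 -0.4 -2.3]
turn tool-axes [-0.038  0.007 -0.005] |deg| 2.2
shift mm in CURRENT axes [99.7 30.  -2.3] in TARGET axes [99.5 30.5 -0.5] world [ 43.8  93.9 -10. ]
graspPt [0.4825 0.2075 0.1653] -> [0.5326 0.3016 0.1529]
[0.197 0.103 1.705 0.125 1.7   0.348]
```

```bash

python3 -m crank '[[-0.03,0.005,-0.005,30,10,-2,1],[0,0,0,32,10,0,1],[0,0,0,28,8,0,1],[0,0,0,0,0,0,1],[0,0,0,0,0,0,1]]'
python3 -c "
from tg import *
delta(*rackT(-15,0,120),D2)
from station import eyes
for n in ('top','side'):
    p=eyes.get_image(n); im=p['image'][:,:,::-1]; x,y,w,h=(120,190,150,130) if n=='top' else (280,230,170,230)
    cv2.imwrite(f'pics/g9_{n}.png',cv2.resize(im[y:y+h,x:x+w],(400,int(400*h/w)),interpolation=cv2.INTER_CUBIC))
"
```

```text
t: 15.8
tool_pos: [0.5878, 0.2901, 0.3023]
tool_rot: [-2.16, -1.852, 0.362]
contact_force: [-0.7, -0.8, -0.8]
opening: 0.0193
t 15.80 TCP [0.5878 0.2901 0.3023] open 0.0193 F [-0.7 -0.8 -0.8]
turn tool-axes [-0.023  0.012 -0.001] |deg| 1.5
shift mm in CURRENT axes [  2.6  -2.2 -15.3] in TARGET axes [  2.8  -1.8 -15.3] world [ 3.9  2.3 15.1]
graspPt [0.5246 0.2978 0.1393] -> [0.5326 0.3016 0.1529]
```

View pics/g9_side.png

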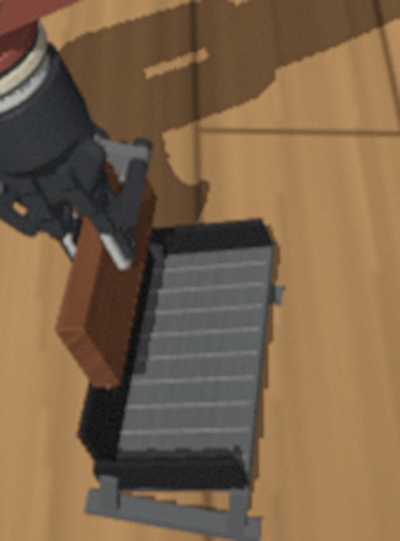

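View pics/g9_top.png

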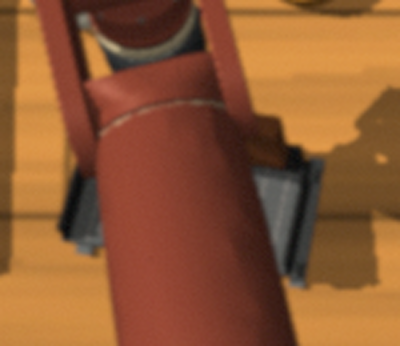

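```bash
python3 -c "
import cv2
from station import eyes
p=eyes.get_image('side'); im=p['image'][:,:,::-1]; cv2.imwrite('pics/g10.png',cv2.resize(im[285:400,295:365],None,fx=5,fy=5,interpolation=cv2.INTER_CUBIC))"
```

```text
(no output)
```

View pics/g10.png

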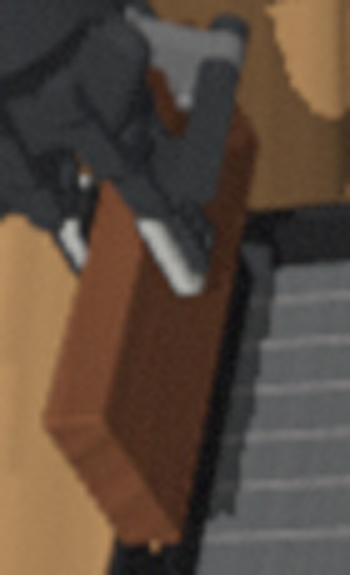

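```bash
python3 - <<'E'
from tg import *
S=lambda p:uncrop(p,295,285,5)
obs=[((10,80,32),S((45,418))),((-10,80,32),S((103,418))),((-10,80,-32),S((183,540))),((10,80,-32),S((122,543))),((-10,-80,-32),S((258,148)))]
o,p,M=cur()
Rg=np.column_stack([M[:,1],M[:,0],-M[:,2]])  # tray-like: thick=tool y, len=tool x?, width=-z
# tool x = y cross z ; tray y direction
print("tool x vs tray y",M[:,0]@RM[:,1])
c0=p+D2*M[:,2]
def res(q,full=True):
    W=R.from_rotvec(q[3:]).as_matrix()@Rg
    r=[proj("side",c0+M@q[:3]+W@np.array(P)/1e3)[0]-u for P,u in obs]
    return np.concatenate(r+[q[:3]/np.array([.02,.002,.01]),q[3:]/.1])
s=least_squares(res,np.zeros(6),x_scale=[.01]*3+[.1]*3)
print(np.round(s.fun,1)); print("offset tool mm",(1e3*s.x[:3]).round(1),"rot in tool",(M.T@s.x[3:]).round(3))
c=c0+M@s.x[:3]; print("board in tray",(1e3*RM.T@(c-RO)).round(1))
E
```

```text
tool x vs tray y 0.9999409664953984
[-0.4  0.2  0.5 -0.7 -0.1  0.4  0.   0.5  0.2 -0.4 -0.2  0.3  0.1  0.1
 -0.2  0.1]
offset tool mm [-3.5  0.5  0.8] rot in tool [-0.017  0.011 -0.016]
board in tray [-17.   -9.6 105.2]
```

```bash
cat >> tg.py <<'E'
C2=np.array([-3.5,0.5,175.8])/1e3
def rk(x,y,z):
    return RO+RM@np.array([x,y,z])/1e3-RR@C2,RR
def rnow():
    o,p,M=cur(); print("board in tray mm",(1e3*RM.T@(p+M@C2-RO)).round(1),"turn",R.from_matrix(M.T@RR).as_rotvec().round(3),"F tray",(RM.T@o["contact_force"]).round(1),"open",round(o["opening"],4),"t",round(o["t"],2))
E
python3 -c "
from tg import *
delta(*rk(-16,0,55))"
python3 -m crank '[[-0.02,0.012,0,6,1,15,1],[0,0,0,3,0,18,1],[0,0,0,0,0,15,1],[0,0,0,0,0,0,1]]'
python3 -c "
from tg import *
rnow();delta(*rk(-16,0,45))"
```

```text
t 15.95 TCP [0.5875 0.2887 0.3037] open 0.0191 F [-0.3 -0.2 -1.2]
turn tool-axes [-0.022  0.011 -0.003] |deg| 1.4
shift mm in CURRENT axes [ 8.3 -1.7 50.1] in TARGET axes [ 7.7 -2.8 50.1] world [-18.4  10.7 -46.1]
graspPt [0.5317 0.2958 0.1592] -> [0.5168 0.3076 0.1119]
t: 16.28
tool_pos: [0.5735, 0.2954, 0.2585]
tool_rot: [-2.18, -1.849, 0.323]
contact_force: [-1.0, -0.1, -3.1]
opening: 0.0191
board in tray mm [-11.3  -2.6  57.6] turn [ 0.002 -0.004 -0.009] F tray [ 0.2 -0.3 -3.3] open 0.0191 t 16.28
t 16.28 TCP [0.5735 0.2954 0.2585] open 0.0191 F [-1.  -0.1 -3.1]
turn tool-axes [ 0.002 -0.004 -0.009] |deg| 0.6
shift mm in CURRENT axes [ 3.3 -4.4 12.7] in TARGET axes [ 3.4 -4.3 12.7] world [ -7.8   4.6 -10.4]
graspPt [0.5216 0.3041 0.1128] -> [0.5134 0.3081 0.1025]
```

```bash

python3 -m crank '[[0,0,-0.005,2,-4,6,1],[0,0,0,1,0,6,1],[0,0,0,0,0,0,1]]'
python3 -c "
from tg import *
rnow();delta(*rk(-14,0,38))"
```

```text
t: 16.53
tool_pos: [0.5661, 0.2975, 0.2494]
tool_rot: [-2.178, -1.852, 0.32]
contact_force: [-0.1, 0.1, -1.1]
opening: 0.0194
board in tray mm [-15.2  -1.4  46.5] turn [ 0.004 -0.005 -0.006] F tray [ 0.3  0.1 -1. ] open 0.0194 t 16.53
t 16.53 TCP [0.5661 0.2975 0.2494] open 0.0194 F [-0.1  0.1 -1.1]
turn tool-axes [ 0.004 -0.005 -0.006] |deg| 0.5
shift mm in CURRENT axes [2.3 1.7 8.5] in TARGET axes [2.4 1.8 8.5] world [-0.8  2.5 -8.6]
graspPt [0.5144 0.3064 0.1036] -> [0.5129 0.3082 0.0952]
```

```bash

python3 -m crank '[[0,0,0,1,1,5,1],[0,0,0,0,0,4,1],[0,0,0,0,0,0,1]]'
python3 -c "
from tg import *
rnow()"
python3 -m crank '[[0,0,0,0,2,2,1],[0,0,0,0,1,2,1],[0,0,0,0,0,0,1]]'
python3 -c "
from tg import *
rnow()"
```

```text
t: 16.78
tool_pos: [0.5649, 0.2987, 0.242]
tool_rot: [-2.18, -1.853, 0.315]
contact_force: [-0.1, 0.2, -1.1]
opening: 0.019
board in tray mm [-13.4  -0.2  39. ] turn [ 0.007 -0.007 -0.007] F tray [ 0.3  0.2 -1.1] open 0.019 t 16.78
t: 17.03
tool_pos: [0.567, 0.2986, 0.2376]
tool_rot: [-2.18, -1.853, 0.313]
contact_force: [-0.1, -0.6, -1.4]
opening: 0.0189
board in tray mm [-9.7  0.2 35.5] turn [ 0.008 -0.008 -0.006] F tray [ 0.5 -0.6 -1.3] open 0.0189 t 17.03
```

```bash

python3 -m crank '[[0,0,0,0,0,2,1],[0,0,0,0,0,2,1],[0,0,0,0,0,0,1]]'
python3 -c "
from tg import *
rnow()"
python3 -m crank '[[0,0,0,0,0,2,1],[0,0,0,0,0,0,1]]'
python3 -c "
from tg import *
rnow()"
```

```text
t: 17.28
tool_pos: [0.5657, 0.2991, 0.2337]
tool_rot: [-2.18, -1.853, 0.313]
contact_force: [0.3, 0.4, -0.9]
opening: 0.0192
board in tray mm [-9.7  0.5 31.5] turn [ 0.008 -0.008 -0.006] F tray [ 0.5  0.5 -0.8] open 0.0192 t 17.28
t: 17.45
tool_pos: [0.5656, 0.2995, 0.2338]
tool_rot: [-2.18, -1.855, 0.312]
contact_force: [-0.9, 0.0, -1.0]
opening: 0.019
board in tray mm [-9.6  0.9 31.5] turn [ 0.009 -0.008 -0.005] F tray [-0.5 -0.1 -1.2] open 0.019 t 17.45
```

```bash

python3 -m crank '[[0,0,0,0,1,2,1],[0,0,0,0,1,2,1]]'
python3 -c "
from tg import *
rnow()"
python3 -m crank '[[0,0,0,0,2,2,1],[0,0,0,0,0,0,1]]'
python3 -c "
from tg import *
rnow()
from station import eyes
p=eyes.get_image('side'); im=p['image'][:,:,::-1]; cv2.imwrite('pics/g11.png',cv2.resize(im[300:460,290:420],None,fx=4,fy=4,interpolation=cv2.INTER_CUBIC)[:600])"
```

```text
t: 17.62
tool_pos: [0.5663, 0.2999, 0.2329]
tool_rot: [-2.176, -1.855, 0.315]
contact_force: [-4.8, -3.2, 12.0]
opening: 0.0192
board in tray mm [-9.3  1.4 30.8] turn [ 0.006 -0.008 -0.003] F tray [-8.1 -3.9  9.9] open 0.0192 t 17.62
t: 17.78
tool_pos: [0.5672, 0.3001, 0.2333]
tool_rot: [-2.171, -1.855, 0.321]
contact_force: [0.8, 0.1, -1.2]
opening: 0.0189
board in tray mm [-9.5  1.4 31.5] turn [ 0.001 -0.006 -0.001] F tray [ 1.2  0.3 -0.9] open 0.0189 t 17.78
```

View pics/g11.png

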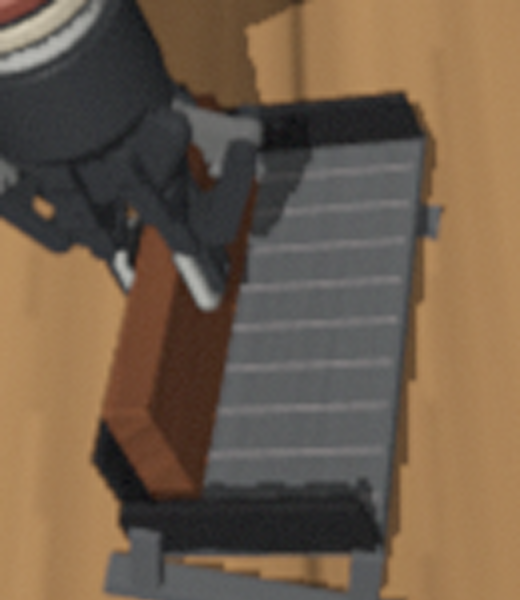

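The board sits on the rack floor against the backstop: near-end corner at (190,495), and the floor and backstop forces both showed. Releasing.

```bash

python3 -m crank '[[0,0,0,0,0,0,0.4],[0,0,0,0,0,0,0.2],[0,0,0,0,0,0,0],[0,0,0,0,0,0,0],[0,0,0,0,0,0,0],[0,0,0,0,0,0,0]]'
python3 -c "
from tg import *
rnow()"
python3 -m crank '[[0,0,0,0,0,-15,0],[0,0,0,0,0,-25,0],[0,0,0,0,0,-30,0],[0,0,0,0,0,-30,0],[0,0,0,0,0,-30,0],[0,0,0,0,0,-20,0],[0,0,0,0,0,0,0]]'
python3 -c "
from tg import *
rnow()
from station import eyes
p=eyes.get_image('side'); im=p['image'][:,:,::-1]; cv2.imwrite('pics/g12.png',cv2.resize(im[300:460,290:420],None,fx=4,fy=4,interpolation=cv2.INTER_CUBIC)[:600])"
```

```text
t: 18.33
tool_pos: [0.5675, 0.3001, 0.2322]
tool_rot: [-2.174, -1.855, 0.316]
contact_force: [-0.8, 0.4, -0.1]
opening: 0.0426
board in tray mm [-8.3  1.8 30.6] turn [ 0.004 -0.008 -0.002] F tray [-0.7  0.2 -0.4] open 0.0426 t 18.33
t: 18.92
tool_pos: [0.6199, 0.29, 0.3818]
tool_rot: [-2.173, -1.853, 0.322]
contact_force: [0.6, 0.7, 1.2]
opening: 0.0425
board in tray mm [ -9.9  -0.5 189.4] turn [ 0.001 -0.006 -0.003] F tray [0.1 0.8 1.3] open 0.0425 t 18.92
```

View pics/g12.png

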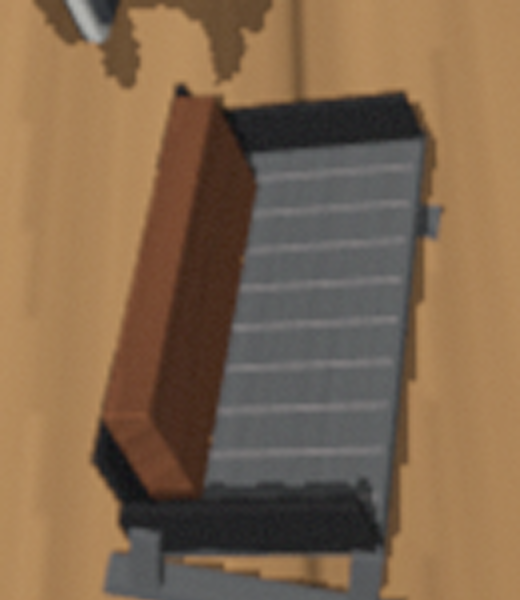

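```bash
python3 - <<'E'
from tg import *
S=lambda p:uncrop(p,290,300,4)
obs=[((10,80,32),S((103,418))),((-10,80,32),S((152,415))),((-10,80,-32),S((200,493))),((10,-80,32),S((180,97))),((-10,-80,32),S((222,97))),((-10,-80,-32),S((257,182)))]
def res(q):
    W=RM@R.from_rotvec(q[3:]).as_matrix()
    r=[proj("side",RO+RM@(q[:3]+R.from_rotvec(q[3:]).as_matrix()@np.array(P)/1e3))[0]-u for P,u in obs]
    return np.concatenate(r)
s=least_squares(res,[-.01,0,.032,0,0,0],x_scale=[.01]*3+[.1]*3)
print(np.round(s.fun,1),(1e3*s.x[:3]).round(1),s.x[3:].round(3))
# carton target
yaw=1.484+np.pi/2  # carton y axis dir
for y in (1.484-np.pi/2,):
    Rc=RT(np.array([0,0,-1.]),np.array([np.cos(y),np.sin(y),0])); delta(np.array([.6527,0,.28]),Rc)
print(ctrl.get_obs()['q'].round(3))
E
```

```text
[ 0.6 -0.8 -0.1  0.3 -0.4  0.6 -0.1  0.4 -0.4  0.   0.5 -0.5] [  6.5 -23.2  -0.2] [-0.048 -0.051 -0.029]
t 18.97 TCP [0.6194 0.2901 0.3802] open 0.0432 F [ 0.2 -0.2  1.6]
turn tool-axes [-0.349 -0.016 -0.071] |deg| 20.5
shift mm in CURRENT axes [-281.5  108.1   66.2] in TARGET axes [-286.1   58.3  100.2] world [  33.3 -290.1 -100.2]
graspPt [0.567  0.299  0.2346] -> [0.6527 0.     0.125 ]
[0.305 0.276 1.415 0.16  1.762 0.469]
```

```bash
cat >> tg.py <<'E'
RC=RT(np.array([0,0,-1.]),np.array([np.cos(1.484-np.pi/2),np.sin(1.484-np.pi/2),0]))
E
python3 -m crank '[[-0.05,-0.002,-0.01,-34,14,0,-1],[-0.05,-0.002,-0.01,-35,12,2,-1],[-0.05,-0.002,-0.01,-35,11,3,-1],[-0.05,-0.002,-0.01,-35,10,5,-1],[-0.05,-0.002,-0.01,-35,9,8,-1],[-0.05,-0.002,-0.01,-35,8,10,-1],[-0.05,-0.002,-0.01,-35,7,10,-1],[0,0,0,-30,5,5,-1]]'
python3 -c "
from tg import *
delta(np.array([.6527,0,.30]),RC)
from station import eyes
p=eyes.get_image('top'); im=p['image'][:,:,::-1]; cv2.imwrite('pics/g13.png',cv2.resize(im[225:305,130:255],None,fx=6,fy=6,interpolation=cv2.INTER_CUBIC)[:600])"
```

```text
t: 19.63
tool_pos: [0.6517, 0.0066, 0.3094]
tool_rot: [2.294, 2.14, 0.009]
contact_force: [0.2, 0.7, -0.4]
opening: 0.0855
t 19.63 TCP [0.6517 0.0066 0.3094] open 0.0855 F [ 0.2  0.7 -0.4]
turn tool-axes [ 0.007 -0.002  0.017] |deg| 1.1
shift mm in CURRENT axes [-6.6  1.4  9.4] in TARGET axes [-6.5  1.6  9.4] world [ 1.  -6.6 -9.4]
graspPt [0.6527 0.0068 0.1544] -> [0.6527 0.     0.145 ]
```

View pics/g13.png

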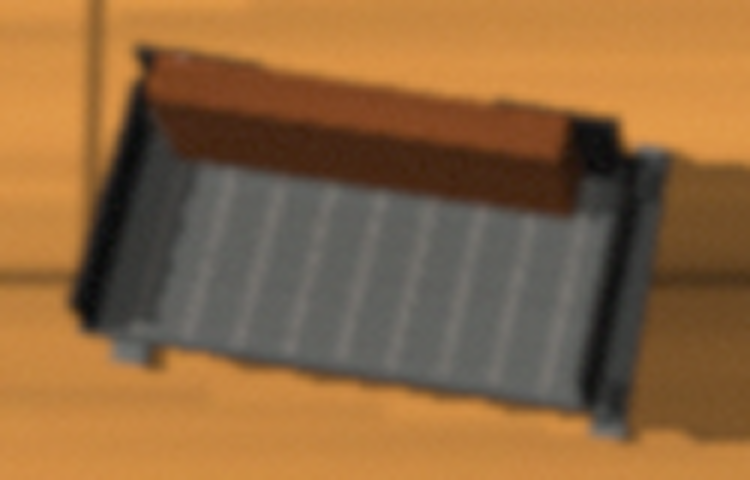

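```bash
python3 - <<'E'
from tg import *
S=lambda p:uncrop(p,290,300,4);T=lambda p:uncrop(p,130,225,6)
obs=[("side",(10,80,32),S((103,418))),("side",(-10,80,32),S((152,415))),("side",(-10,80,-32),S((200,493))),("side",(10,-80,32),S((180,97))),("side",(-10,-80,32),S((222,97))),("side",(-10,-80,-32),S((257,182))),
("top",(10,80,32),T((157,52))),("top",(-10,80,32),T((147,100))),("top",(-10,80,-32),T((183,157))),("top",(10,-80,32),T((568,113))),("top",(-10,-80,32),T((568,157))),("top",(-10,-80,-32),T((575,213)))]
def res(q):
    r=[proj(n,RO+RM@(q[:3]+R.from_rotvec(q[3:]).as_matrix()@np.array(P)/1e3))[0]-u for n,P,u in obs]
    return np.concatenate(r)
s=least_squares(res,[-.01,0,.032,0,0,0],x_scale=[.01]*3+[.1]*3,loss='soft_l1')
print(np.round(s.fun,1),(1e3*s.x[:3]).round(1),s.x[3:].round(3))
E
```

```text
[ 0.1 -0.5  0.2  0.3 -0.1  3.5 -1.1 -0.6 -0.8 -1.2 -0.1  0.6  0.3 -0.1
 -0.2 -0.  -0.3  0.   0.8  0.4 -1.   1.2  0.7  0.9] [-9.7  2.7 33.1] [ 0.    -0.06   0.006]
```

Step 3 is met: the board fits at tray (-9.7, 2.7, 33.1) mm within 0.06 rad. Now the carton.

```bash

python3 -m crank '[[0.005,0,0.015,-6,1,10,-1],[0,0,0,0,0,0,-1]]'
python3 -c "
from tg import *
delta(np.array([.6527,0,.245]),RC)
from station import eyes
for n in ('top','side'):
    p=eyes.get_image(n); im=p['image'][:,:,::-1]; x,y,w,h=(260,130,130,120) if n=='top' else (220,170,130,150)
    cv2.imwrite(f'pics/g14_{n}.png',cv2.resize(im[y:y+h,x:x+w],(400,int(400*h/w)),interpolation=cv2.INTER_CUBIC))
"
```

```text
t: 19.85
tool_pos: [0.6505, -0.0067, 0.2934]
tool_rot: [-2.32, -2.111, 0.011]
contact_force: [-0.2, 0.8, -1.8]
opening: 0.0853
t 19.85 TCP [ 0.6505 -0.0067  0.2934] open 0.0853 F [-0.2  0.8 -1.8]
turn tool-axes [-0.008  0.002 -0.007] |deg| 0.6
shift mm in CURRENT axes [ 7.   1.9 48.4] in TARGET axes [ 6.9  1.6 48.4] world [  2.2   6.7 -48.4]
graspPt [ 0.6493 -0.0069  0.1384] -> [0.6527 0.     0.09  ]
```

View pics/g14_side.png

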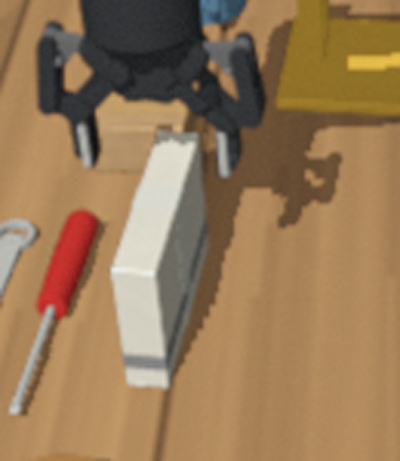

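The fingers straddle the carton, at (85,150) and (225,160) with the carton top between them. Descending.

```bash

python3 -m crank '[[-0.008,0.002,-0.007,6,1,12,-1],[0,0,0,1,0,15,-1],[0,0,0,0,0,12,-1],[0,0,0,0,0,0,-1]]'
python3 -c "
from tg import *
delta(np.array([.6527,0,.245]),RC)"
```

```text
t: 20.28
tool_pos: [0.6537, 0.0069, 0.2565]
tool_rot: [2.304, 2.13, 0.01]
contact_force: [-0.1, 0.3, -1.2]
opening: 0.0853
t 20.28 TCP [0.6537 0.0069 0.2565] open 0.0853 F [-0.1  0.3 -1.2]
turn tool-axes [ 0.007 -0.002  0.008] |deg| 0.6
shift mm in CURRENT axes [-7.  -0.5 11.5] in TARGET axes [-7.  -0.4 11.5] world [ -1.   -6.9 -11.5]
graspPt [0.6548 0.0071 0.1015] -> [0.6527 0.     0.09  ]
```

```bash

python3 -m crank '[[0.005,0,0.004,-3,0,6,-1],[0,0,0,-1,0,5,-1],[0,0,0,0,0,0,-1]]'
python3 -c "
from tg import *
delta(np.array([.6527,0,.245]),RC)"
```

```text
t: 20.53
tool_pos: [0.6533, 0.0042, 0.2438]
tool_rot: [-2.308, -2.129, -0.003]
contact_force: [0.1, -0.3, -0.6]
opening: 0.0854
t 20.53 TCP [0.6533 0.0042 0.2438] open 0.0854 F [ 0.1 -0.3 -0.6]
turn tool-axes [ 0.    -0.002  0.006] |deg| 0.4
shift mm in CURRENT axes [-4.2 -0.2 -1.2] in TARGET axes [-4.2 -0.2 -1.2] world [-0.6 -4.2  1.2]
graspPt [0.6533 0.0045 0.0888] -> [0.6527 0.     0.09  ]
```

```bash

python3 -m crank '[[0,0,0,-3,0,0,0],[0,0,0,0,0,0,0.3],[0,0,0,0,0,0,0.3],[0,0,0,0,0,0,1],[0,0,0,0,0,0,1],[0,0,0,0,0,0,1],[0,0,0,0,0,0,1]]' 80
python3 -c "
from tg import *
delta(np.array([.6527,0,.245]),RC)"
python3 -m crank '[[0,0,0,0,0,-5,1],[0,0,0,0,0,-15,1],[0,0,0,0,0,-30,1],[0,0,0,0,0,-30,1],[0,0,0,0,0,-30,1],[0,0,0,0,0,-30,1],[0,0,0,0,0,0,1]]'
python3 -c "
from tg import *
delta(np.array([.6527,0,.245]),RC)
from station import eyes
for n in ('top','side'):
    p=eyes.get_image(n); im=p['image'][:,:,::-1]; x,y,w,h=(260,130,130,120) if n=='top' else (220,130,130,150)
    cv2.imwrite(f'pics/g15_{n}.png',cv2.resize(im[y:y+h,x:x+w],None,fx=4,fy=4,interpolation=cv2.INTER_CUBIC))
"
```

```text
t: 21.12
tool_pos: [0.6535, 0.0, 0.2453]
tool_rot: [2.31, 2.128, 0.005]
contact_force: [0.2, 0.2, -1.0]
opening: 0.0292
t 21.12 TCP [0.6535 0.     0.2453] open 0.0292 F [ 0.2  0.2 -1. ]
turn tool-axes [ 0.002 -0.002  0.005] |deg| 0.3
shift mm in CURRENT axes [-0.1 -0.8  0.3] in TARGET axes [-0.1 -0.8  0.3] world [-0.8 -0.  -0.3]
graspPt [6.539e-01 3.000e-04 9.030e-02] -> [0.6527 0.     0.09  ]
t: 21.7
tool_pos: [0.6513, 0.0002, 0.3899]
tool_rot: [-2.304, -2.124, 0.007]
contact_force: [1.3, 0.1, -1.0]
opening: 0.0292
t 21.70 TCP [6.513e-01 2.000e-04 3.899e-01] open 0.0292 F [ 1.3  0.1 -1. ]
turn tool-axes [-0.009 -0.002  0.005] |deg| 0.6
shift mm in CURRENT axes [ -0.4   2.7 144.9] in TARGET axes [-1.000e-01  1.400e+00  1.449e+02] world [   1.4   -0.2 -144.9]
graspPt [0.65   0.0007 0.2349] -> [0.6527 0.     0.09  ]
```

View pics/g15_side.png

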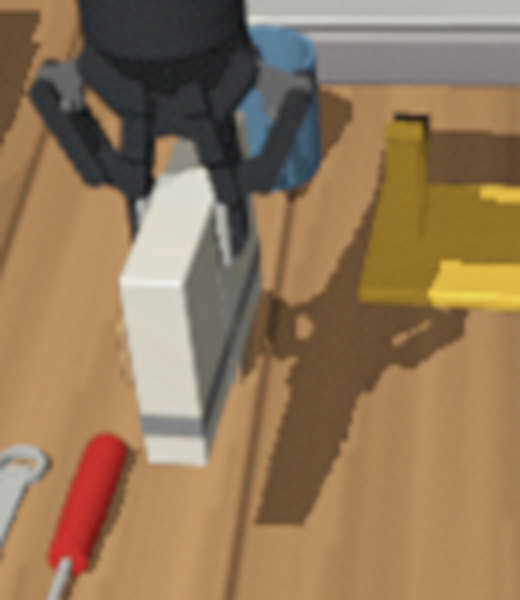

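```bash
cat >> tg.py <<'E'
C3=np.array([0,0,190])/1e3
def ck(x,y,z): return RO+RM@np.array([x,y,z])/1e3-RR@C3,RR
def cnow():
    o,p,M=cur(); print("carton in tray mm",(1e3*RM.T@(p+M@C3-RO)).round(1),"turn",R.from_matrix(M.T@RR).as_rotvec().round(3),"F tray",(RM.T@o["contact_force"]).round(1),"open",round(o["opening"],4),"t",round(o["t"],2))
E
python3 -c "
from tg import *
delta(*ck(-45,0,145),.19)"
```

```text
t 21.80 TCP [6.503e-01 3.000e-04 3.832e-01] open 0.0290 F [-0.3  0.5 -2.7]
turn tool-axes [0.331 0.011 0.072] |deg| 19.4
shift mm in CURRENT axes [287.4 -96.3  20.5] in TARGET axes [ 279.6 -104.    57. ] world [-72.9 294.3 -18. ]
graspPt [0.647  0.001  0.1933] -> [0.5132 0.3046 0.1866]
```

```bash

python3 -m crank '[[0.045,0.001,0.01,25,-10,0,1],[0.045,0.001,0.01,34,-14,0,1],[0.045,0.001,0.01,34,-14,2,1],[0.045,0.001,0.01,34,-14,4,1],[0.045,0.001,0.01,34,-14,6,1],[0.045,0.001,0.01,34,-12,6,1],[0.045,0.001,0.01,34,-12,6,1],[0.02,0,0,30,-10,5,1]]'
python3 -c "
from tg import *
cnow();delta(*ck(-45,0,145),.19)"
```

```text
t: 22.47
tool_pos: [0.5711, 0.273, 0.3523]
tool_rot: [-2.164, -1.822, 0.382]
contact_force: [0.7, -0.3, -2.8]
opening: 0.0293
carton in tray mm [-51.5 -24.5 132.1] turn [-0.043  0.012 -0.019] F tray [ 1.7 -0.2 -2.4] open 0.0293 t 22.47
t 22.47 TCP [0.5711 0.273  0.3523] open 0.0293 F [ 0.7 -0.3 -2.8]
turn tool-axes [-0.043  0.012 -0.019] |deg| 2.8
shift mm in CURRENT axes [ 22.1  -2.7 -13.3] in TARGET axes [ 22.3  -1.7 -13.1] world [ 6.3 21.6 12.9]
graspPt [0.499  0.282  0.1767] -> [0.5132 0.3046 0.1866]
```

```bash

python3 -m crank '[[-0.04,0.012,-0.015,18,0,0,1],[0,0,0,3,0,0,1],[0,0,0,0,0,0,1]]'
python3 -c "
from tg import *
cnow()
from station import eyes
p=eyes.get_image('side'); im=p['image'][:,:,::-1]; cv2.imwrite('pics/g16.png',cv2.resize(im[230:460,280:430],None,fx=2.6*1.5,fy=2.6*1.5,interpolation=cv2.INTER_CUBIC)[200:800])"
```

```text
t: 22.72
tool_pos: [0.5699, 0.3003, 0.3417]
tool_rot: [-2.16, -1.857, 0.35]
contact_force: [-0.3, -0.9, -3.0]
opening: 0.0292
carton in tray mm [-47.8   3.  120.2] turn [-0.016  0.008  0.002] F tray [ 0.8 -0.9 -2.9] open 0.0292 t 22.72
```

View pics/g16.png

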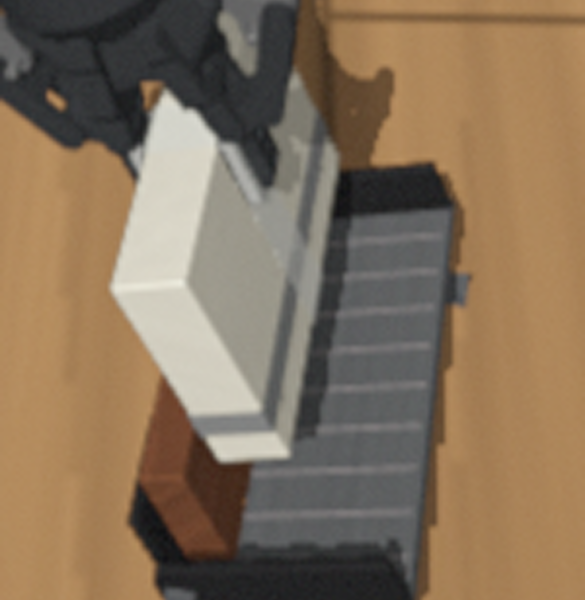

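Carton hangs over the tray in front of the board, centred and parallel. Lowering.

```bash

python3 -m crank '[[-0.014,0.008,0,-1,2,12,1],[0,0,0,-1,1,14,1],[0,0,0,0,0,14,1],[0,0,0,0,0,8,1],[0,0,0,0,0,0,1]]'
python3 -c "
from tg import *
cnow()"
```

```text
t: 23.18
tool_pos: [0.555, 0.2948, 0.2888]
tool_rot: [-2.172, -1.851, 0.339]
contact_force: [0.1, -0.9, -2.7]
opening: 0.0291
carton in tray mm [-41.2  -3.8  65.7] turn [-0.008  0.003 -0.006] F tray [ 1.1 -0.9 -2.4] open 0.0291 t 23.18
```

```bash

python3 -m crank '[[-0.008,0.003,-0.005,2,0,4,1],[0,0,0,1,0,3,1],[0,0,0,0,0,0,1]]'
python3 -c "
from tg import *
cnow()"
python3 -m crank '[[0,0,0,0,1,2,1],[0,0,0,0,1,2,1],[0,0,0,0,0,0,1]]'
python3 -c "
from tg import *
cnow()"
```

```text
t: 23.43
tool_pos: [0.5529, 0.2972, 0.2807]
tool_rot: [-2.172, -1.857, 0.329]
contact_force: [0.1, 0.9, -2.9]
opening: 0.0291
carton in tray mm [-39.4  -1.2  57.2] turn [-0.001 -0.    -0.002] F tray [ 0.9  0.9 -2.7] open 0.0291 t 23.43
t: 23.68
tool_pos: [0.5544, 0.2975, 0.279]
tool_rot: [-2.173, -1.859, 0.324]
contact_force: [-0.9, -0.3, -2.9]
opening: 0.029
carton in tray mm [-36.8  -0.3  56.1] turn [ 0.002 -0.002 -0.001] F tray [ 0.2 -0.4 -3. ] open 0.029 t 23.68
```

```bash

python3 -m crank '[[0,0,0,0,0,2,1],[0,0,0,0,0,2,1]]'
python3 -c "
from tg import *
cnow()"
python3 -m crank '[[0,0,0,0,2,0,1],[0,0,0,0,1,0,1]]'
python3 -c "
from tg import *
cnow()"
```

```text
t: 23.85
tool_pos: [0.5542, 0.298, 0.2783]
tool_rot: [-2.174, -1.86, 0.32]
contact_force: [-0.8, -3.9, 9.9]
opening: 0.0295
carton in tray mm [-36.4   0.3  55.4] turn [ 0.005 -0.003 -0.   ] F tray [-3.6 -4.   9.2] open 0.0295 t 23.85
t: 24.02
tool_pos: [0.5565, 0.2978, 0.2779]
tool_rot: [-2.17, -1.861, 0.323]
contact_force: [-5.0, -0.5, 1.7]
opening: 0.0291
carton in tray mm [-34.6   0.4  55.7] turn [ 0.002 -0.002  0.001] F tray [-5.1 -1.3 -0.1] open 0.0291 t 24.02
```

Floor contact (9 N) and board contact (-5 N) both felt. Releasing.

```bash

python3 -m crank '[[0,0,0,0,0,1,1],[0,0,0,0,0,0,0.3],[0,0,0,0,0,0,0.1],[0,0,0,0,0,0,-0.2],[0,0,0,0,0,0,-0.2],[0,0,0,0,0,0,-0.2],[0,0,0,0,0,0,-0.2]]'
python3 -c "
from tg import *
cnow()"
python3 -m crank '[[0,0,0,0,0,-10,-0.2],[0,0,0,0,0,-20,-0.2],[0,0,0,0,0,-30,-0.2],[0,0,0,0,0,-30,-0.2],[0,0,0,0,0,-30,-0.2],[0,0,0,-25,0,-20,-0.2],[0,0,0,-30,0,0,-0.2],[0,0,0,-30,0,0,-0.2]]'
python3 -m crank '[[0,0,0,-35,0,0,-0.2],[0,0,0,-35,0,0,-0.2],[0,0,0,-35,0,0,-0.2],[0,0,0,-35,0,0,-0.2],[0,0,0,-35,0,0,-0.2],[0,0,0,-30,0,0,-0.2],[0,0,0,0,0,0,-0.2]]'
python3 -c "
from tg import *
from station import eyes
im=eyes.get_image('side')['image'][:,:,::-1]; cv2.imwrite('pics/g17.png',im);cv2.imwrite('pics/g17c.png',cv2.resize(im[290:460,290:420],None,fx=4,fy=4,interpolation=cv2.INTER_CUBIC)[:600])
im=eyes.get_image('top')['image'][:,:,::-1]; cv2.imwrite('pics/g18.png',im); cv2.imwrite('pics/g18c.png',cv2.resize(im[215:305,130:255],None,fx=6,fy=6,interpolation=cv2.INTER_CUBIC))"
```

```text
t: 24.6
tool_pos: [0.5572, 0.2982, 0.2776]
tool_rot: [-2.173, -1.862, 0.316]
contact_force: [0.5, 0.4, 0.6]
opening: 0.0513
carton in tray mm [-33.    1.3  55.7] turn [ 0.007 -0.005  0.001] F tray [0.2 0.5 0.7] open 0.0513 t 24.6
t: 25.27
tool_pos: [0.5928, 0.2074, 0.4184]
tool_rot: [-2.168, -1.87, 0.316]
contact_force: [-0.4, -0.5, 0.6]
opening: 0.0514
t: 25.85
tool_pos: [0.5608, -0.0082, 0.4276]
tool_rot: [-2.181, -1.874, 0.303]
contact_force: [0.9, 0.9, 0.6]
opening: 0.0511
```

View pics/g17c.png

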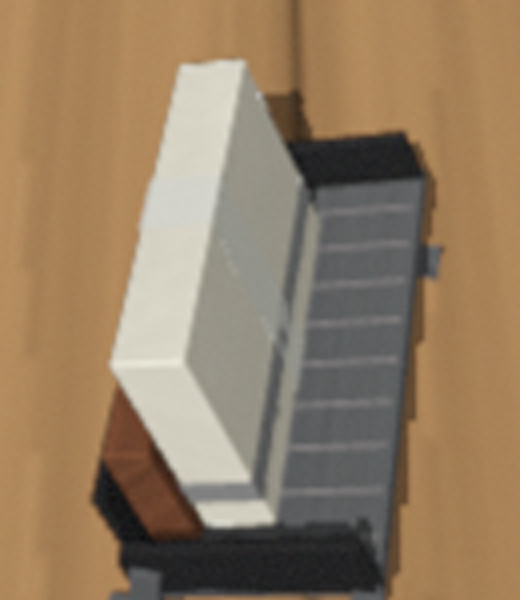

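View pics/g18c.png

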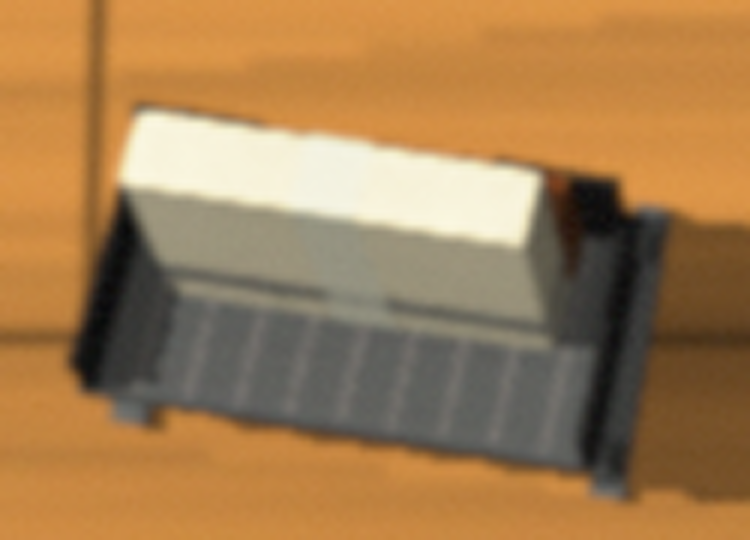

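View pics/g18.png

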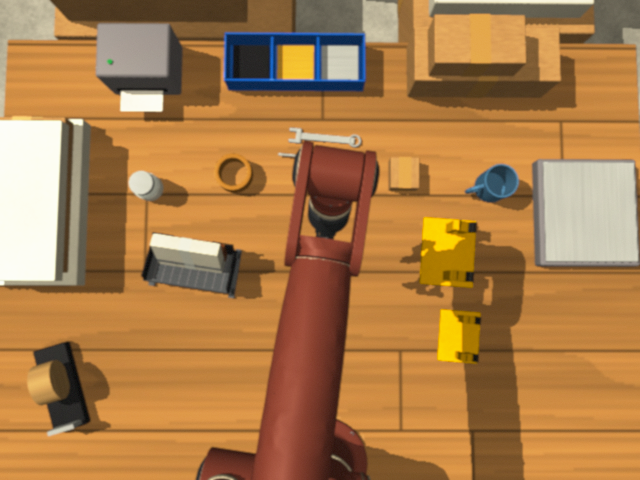

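```bash
python3 - <<'E'
from tg import *
S=lambda p:uncrop(p,290,290,4);T=lambda p:uncrop(p,130,215,6)
obs=[("side",(15,75,55),S((115,365))),("side",(-15,75,55),S((185,362))),("side",(-15,75,-55),S((273,525))),("side",(15,-75,55),S((182,65))),("side",(-15,-75,55),S((243,62))),("side",(-15,-75,-55),S((318,205))),
("top",(15,75,55),T((138,108))),("top",(-15,75,55),T((122,185))),("top",(-15,-75,55),T((525,245))),("top",(15,-75,55),T((545,170))),("top",(-15,-75,-55),T((555,345))),("top",(-15,75,-55),T((175,292)))]
def res(q):
    return np.concatenate([proj(n,RO+RM@(q[:3]+R.from_rotvec(q[3:]).as_matrix()@np.array(P)/1e3))[0]-u for n,P,u in obs])
s=least_squares(res,[-.035,0,.055,0,0,0],x_scale=[.01]*3+[.1]*3,loss='soft_l1')
print(np.round(s.fun,1),(1e3*s.x[:3]).round(1),s.x[3:].round(3))
o=ctrl.get_obs();print(o['t'],o['contact_force'].round(1),abs(o['dq']).max())
E
```

```text
[-1.   0.1  0.6 -0.   0.4  0.4 -0.8 -0.5  0.6 -1.4  0.   4.3  0.2  0.2
 -0.7 -0.2  0.2 -0.1 -0.3 -0.1  0.4  0.3  0.8 -0.3] [-34.6   0.   56.8] [-0.001 -0.025  0.01 ]
25.95 [ 0.2 -0.3  0. ] 0.04247504641662581
```

Carton fits at tray (-34.6, 0, 56.8) mm within 0.03 rad. The board is unmoved behind it, the bystanders are in place, and the arm is clear. Handing in.

```bash
python3 -m crank '[[0,0,0,0,0,0,-0.2],[0,0,0,0,0,0,-0.2],[0,0,0,0,0,0,-0.2]]'; python3 -c "
from station import ctrl
print(ctrl.finish_job())"
```

```text
t: 26.2
tool_pos: [0.5618, -0.0031, 0.4287]
tool_rot: [-2.175, -1.88, 0.298]
contact_force: [-0.8, -0.3, 0.8]
opening: 0.0511
the job is handed in; nothing more can be done
None
```

Both pieces are in the rack as asked and the job was handed in at 26 s of the 72 s; no verdict was reported.

**What I did:** I leaned the board on the larger yellow stand, let go, and took it again by its upper edge. I lowered it held onto the rack floor against the backstop, then lowered the carton held in front of it. Both were released only after contact showed in the force readings.

**Last checks**, fitted from both cameras:

| Piece | Position in tray frame (mm) | Target (mm) | Off square |
|---|---|---|---|
| Board | (-9.7, 2.7, 33.1) | (-10, 0, 32) | 0.06 rad |
| Carton | (-34.6, 0.0, 56.8) | (-35, 0, 55) | 0.03 rad |

- **Board:** this fit was taken before the carton went in. Afterwards I checked the board only by eye, and it looked unmoved.
- **Bystanders:** those in view looked unmoved by eye. The screwdriver was mostly hidden under the arm in the last top view.
- **Arm:** it was clear of everything at hand-in.

**What went wrong or disagreed:**
- **Bump on the stand:** on the first approach the held board struck the stand, with about 74 N at the wrist (limit 120 N). It turned about 0.1 rad in the grip; I measured that and corrected it before placing.
- **Networks on the look-alikes:** the marks for the prop stand came back on the smaller stand and on the rack, so I located the stand and rack from my own pixel fits.
- **Single-view check:** a side-camera-only fit of the racked board came out about 25 mm off, because one view fixes depth poorly. The two-camera fit in the table replaced it.

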